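# Close a drive casing in the tilted vise

## Task

Fit the loose metal back plate onto the black drive casing that the small vise holds tilted: lower it over the two locating pins and keep hold of it until it rests flush on the casing's rim, do not drop it on. Then turn the vise's clamp knob clockwise as far as it goes, so that the lip of the sliding jaw moves over the edge of the plate and locks it, and let go. Leave the other things on the tray where they are.

Things in the scene. Friction and masses are not known exactly. Their poses are not given: they have to be found in the camera images.
- cover: Aluminium back plate, loose, flat on the cork: 120 (x) x 80 (y) x 6 mm; a grip rib 14 (x) x 52 (y) mm stands 30 mm tall on its middle (top 36 mm above the underside). Two 12 mm through holes at (+44, +22) and (-44, -22) mm. Origin: centre of the underside; z out of the ribbed face. About 0.2 kg. Fits either way round (half a turn).
- casing: Black drive casing, open shell 124 (x) x 84 (y) x 26 mm, tilted 30 deg, open side leaning to the robot. Origin: centre of the rim plane; z: normal to the rim, as the pins point; -x: low edge. Two 8 mm tapered steel pins at (+44, +22) and (-44, -22) mm stand 17 mm above the rim. With the plate home, its frame agrees with this one (or half a turn about z).
- vise: Dark cast-iron cam vise, fixed to the tray: base 120 x 170 mm; origin on the cork, 100 mm straight below the casing's origin; y is the direction of the knob end, z up.
- knob_grip (a point): Clamp knob: black bar 46 long, 12 wide, 28 mm tall on a 40 mm disc, at (0, +112) mm in the casing's frame. Point on the knob's axis, 8 mm below the bar's top, 36.5 mm above the rim plane, 20 mm above the disc (which is higher than the jaw's lip). z: knob axis, parallel to the casing's z; x: along the bar, turns with it.
- knob (a joint): Angle of the clamp knob, rad: 0 open, grows clockwise seen from above the knob, stop at 1.35 (closed). It drives the jaw by 10 mm per rad.
- jaw (a joint): Travel of the sliding jaw (+y side of the casing) towards the casing, m: 0 open, 0.0135 closed. Its 80 mm long lip lies 8 to 13 mm above the rim plane; lip tip at y = 48.5 mm in the casing's frame when open, 35 mm closed. The fixed jaw (-y side) stays below the rim.
- board_stick: Bystander: bare green circuit-board stick, 22 x 75 x 5 mm, with a steel plug at its +y end; origin: centre of the underside.
- security_key: Bystander: stainless steel security key, 20 x 63 x 5 mm; origin on the underside.
- bumper: Bystander: yellow rubber bumper sleeve, a rectangular frame 58 x 95 x 16 mm; origin: centre of the underside.
- card_adapter: Bystander: silver memory card adapter, 40 x 60 x 6 mm; origin: centre of the underside.
Mind the look-alikes: they are no part of the job. There is more than one size of the cover; the one meant has the size given above.

How it is judged:
By the outcome, as a careful person would: the job done as asked, in the order asked, and still so for the second after the job is handed in, with the robot touching nothing.
It also fails if it takes over 51 s, if anything falls off the work surface, if the arm or the gripper's body presses on something with over 40 N, if the wrist force passes 120 N, or if a joint passes its speed limit or range.

## Robot

A 6-joint arm with a two-finger parallel gripper is mounted at the origin on the work surface. World frame = base frame: x ahead of the robot, y to its left, z up, the work surface at z = 0. Lengths are in m, angles in degrees, forces in N, time in s.
With the tool pointing down it reaches from about 0.25 to 0.8 m from the base axis. Payload 8.5 kg.
Tool frame: the origin (TCP) lies at the very end of the fingers, on their centre line; the grasp point (between the pads) lies 19 mm behind it (ctrl.tcp_to_grasp is the distance from the TCP to the grasp point, in m); z points along the fingers, y is the line along which they close (so a half turn about z gives the same grasp; the last joint's range is limited). The gripper opens to 85 mm and grips with 20 to 120 N. Pads are 22 mm wide; open, the fingers measure 114 mm over their backs; the gripper's body (76 mm by 85 mm) begins 54 mm behind the grasp point. The pads swing forward as they close: fully open they stand 13 mm farther back than shut.
Start: joints at [-67.036, 13.648, -0.773, 75.585, 0, 90], TCP at [0.205, -0.483, 0.192] pointing down, gripper open.
Joint ranges: [-152.45, 152.45], [-59.26, 108.67], [-65.41, 83.53], [-104.44, 129.93], [-82.83, 76.93], [-180, 180]. Speed limits (degrees/s): [127.2, 127.2, 159.86, 180, 180, 180].

## Interface

Orientations are given as a 3x3 rotation matrix whose columns are the frame's x, y, z axes.
In Python, from station import ctrl gives the robot as it stands.
- The arm moves only by the shell command python3 -m handwheel 'ROWS' [OPENING] [FORCE]. ROWS is JSON, a list of rows, each an object of numbers: "x", "y", "z": the shift along the tool's x, y, z in units of 150 mm (1.0 is 150 mm); "wx", "wy", "wz": the turn, a rotation vector about the tool's x, y, z in units of 180 degrees (1.0 is 180 degrees). In form: [{"x": .., "y": .., "z": .., "wx": .., "wy": .., "wz": ..}, ...]. A call has exactly 5 rows; each row is the pose to reach, as a shift and turn from the pose commanded when the call began, along the tool's axes at that moment, turning the shorter way round; what a row does not reach only later rows make up. A row lasts 1/10 s, in which the tool goes at most 50 mm and 8.59 degrees, less where a joint would pass 70% of its speed; a pose out of reach is approached as far as the arm can. A call with a number of a shift or a turn outside -1 to 1 is refused whole. A call with a gripper value outside its range is refused whole. OPENING is the opening, from 0 (shut) to 1 (fully open), set as the call begins (- or left out, the last holds). The fingers move at their own pace and stop on an object; FORCE is the grip in N (left out, the last holds). Time passes only in rows, so rows that repeat a pose let the fingers close, or fill a call up. It gives the time, the measured TCP pose, the force, the opening and the grip force at its end, in the units of the state.
- ctrl.read_state(): the state, without advancing time (a new reading comes with each control period).
- ctrl.get_image(name): name is "scene" or "top"; returns the picture (400x640x3 uint8, red, green, blue); there is no depth.
- ctrl.camera_model(name): a dict with "fx", "fy", "cx", "cy" (pixels), "rvec" (rotation vector, rad) and "tvec" (3), from world to camera coordinates, as OpenCV has them. Camera axes: x right, y down, z forward; pixel columns grow to the right and rows downward; lengths in m; the calibration is good to about 2 mm. A picture is of the moment at which its call begins. camera_model takes no time and is no camera call.
- ctrl.sign_off(): hands the job in; it is judged then, once.
Trained networks look in the newest picture that a camera, given by its name, has taken for a name from the list of things; names that differ only in an ending like _2 or _b are one class to them, and where a whole thing is asked for, a point or a joint stands for the part that bears it (a point fixed in the world has none). Each returns a list of dicts, best first, with "score" (0 to 1); they miss things now and then, are a little off and sometimes report something else, mostly with a low value. They report only what shows in the picture. A call takes as long as a camera call. They do not tell look-alikes from the thing itself.
- ctrl.look_for(camera, name): "rect" ([left, top, right, bottom] as shares, 0 to 1, of the picture: columns of its width, rows of its height, round what is visible of it).
- ctrl.tip_of(camera, name): "location" ([column, row] as shares, 0 to 1, of the picture: columns of its width, rows of its height: a listed point, or the origin of a listed thing).
The state is a dict: "clock": time; "qpos": joint angles; "dq": joint speeds; "effort": joint torques, N m; "tcp_pos": TCP position; "tcp_rot": TCP orientation; "ft_force": force on the tool from outside, world axes, zero at the start; "torque": the same for the moment, N m; "gripper_width": finger opening in m; "grip_force": force on a finger pad.
Only numpy, scipy, OpenCV 4.12 (cv2) and the standard library are available. Lean on these libraries where they do the work, as an engineer would, in place of code of your own. Each camera call takes 0.05 s, during which the arm holds its last target. There are 200 camera calls.

## Working session

There is one attempt and no reset: what is moved stays moved. The work goes in short steps, Python scripts to look and compute and a shell command to move; the robot and the scene stay as the last step left them, time stands still between calls to the robot, and variables do not carry over. Pictures are saved under pics/ and viewed, at most 10 in all, crops included, and the job is handed in when it is done.

```bash
ls; mkdir -p pics; python3 - <<'E'
from station import ctrl
import cv2
for c in ("scene","top"):
    im=ctrl.get_image(c); cv2.imwrite(f"pics/{c}0.png",im[:,:,::-1]); print(c,{k:(v if isinstance(v,(int,float)) else [round(float(t),4) for t in v]) for k,v in ctrl.camera_model(c).items()})
    for n in ("cover","casing","vise","knob_grip"):
        for f in ("look_for","tip_of"):
            for d in getattr(ctrl,f)(c,n)[:4]:
                k="rect" if f=="look_for" else "location"
                v=d[k]; print(c,n,f,round(d["score"],2),[round(float(t)*(640,400)[i%2],1) for i,t in enumerate(v)])
s=ctrl.read_state();print(s["clock"],s["tcp_pos"],s["tcp_rot"],s["gripper_width"])
E
```

```text
pics
scene {'fx': 392.7852720430306, 'fy': 392.7852720430306, 'cx': 317.4581051382362, 'cy': 192.90070439225696, 'rvec': [2.2872, 1.3265, -0.395], 'tvec': [-0.1277, -0.3548, 1.4422]}
scene cover look_for 0.93 [203.8, 138.3, 243.9, 185.4]
scene cover look_for 0.86 [286.0, 217.5, 316.5, 258.0]
scene cover tip_of 0.8 [191.4, 255.2]
scene cover tip_of 0.74 [299.5, 240.5]
scene cover tip_of 0.57 [223.2, 157.7]
scene casing look_for 0.81 [401.5, 147.1, 461.1, 199.6]
scene casing look_for 0.34 [284.7, 218.5, 318.1, 258.1]
scene casing tip_of 0.57 [428.0, 181.9]
scene vise look_for 0.65 [395.3, 138.6, 474.8, 218.8]
scene vise tip_of 0.93 [416.8, 193.7]
scene knob_grip tip_of 0.44 [450.6, 145.6]
top {'fx': 510.53303299917405, 'fy': 510.53303299917405, 'cx': 310.114140422205, 'cy': 197.42172811704833, 'rvec': [2.1086, -2.1578, 0.1378], 'tvec': [-0.0877, 0.4983, 1.276]}
top cover look_for 0.97 [450.4, 182.4, 500.0, 253.4]
top cover look_for 0.92 [336.6, 155.4, 377.6, 210.3]
top cover look_for 0.72 [372.1, 292.3, 421.2, 363.1]
top cover tip_of 0.9 [395.9, 327.2]
top cover tip_of 0.89 [473.9, 217.1]
top cover tip_of 0.77 [355.5, 180.7]
top casing look_for 0.89 [147.3, 126.1, 220.5, 180.9]
top casing tip_of 0.57 [202.8, 154.2]
top vise look_for 0.96 [144.5, 127.6, 235.3, 189.2]
top vise look_for 0.59 [145.1, 126.3, 223.0, 181.7]
top knob_grip look_for 0.7 [151.7, 158.6, 164.2, 171.6]
top knob_grip tip_of 0.64 [156.7, 168.8]
0.9 [ 0.20481652 -0.48337113  0.19218869] [[ 9.20757581e-01  3.90135202e-01 -1.78396112e-05]
 [ 3.90135202e-01 -9.20757581e-01  2.23686691e-05]
 [-7.69915203e-06 -2.75559820e-05 -1.00000000e+00]] 0.08546155685465277
```

View pics/top0.png

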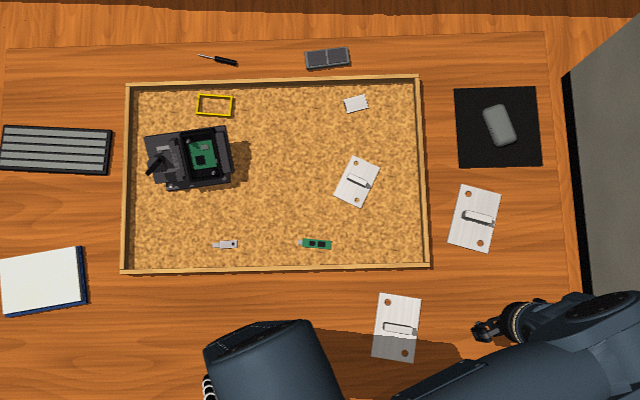

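View pics/scene0.png

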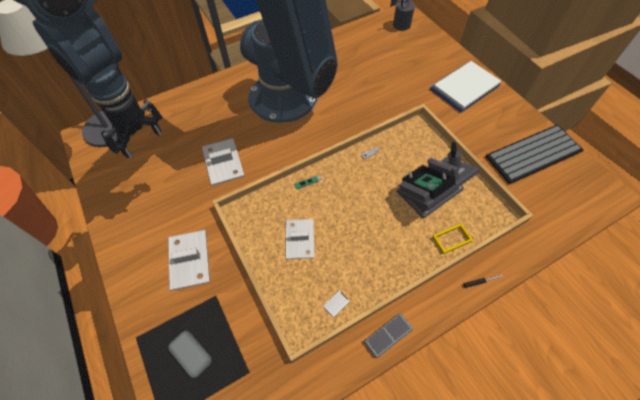

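The three candidate covers in the top picture are (356,181) on the cork, (474,217) on the wood and (396,327) on the wood. The description says "flat on the cork", which fits (356,181). I'll measure all three against 120x80 and enlarge that one.

```bash
cat > h.py <<'E'
import numpy as np, cv2
from station import ctrl
def cam(c):
    m=ctrl.camera_model(c); K=np.array([[m['fx'],0,m['cx']],[0,m['fy'],m['cy']],[0,0,1]])
    return K,np.array(m['rvec'],float),np.array(m['tvec'],float)
def proj(c,P):
    K,r,t=cam(c); return cv2.projectPoints(np.array(P,float).reshape(-1,1,3),r,t,K,None)[0].reshape(-1,2)
def ray(c,uv):
    K,r,t=cam(c); R=cv2.Rodrigues(r)[0]; d=R.T@np.linalg.inv(K)@np.array([uv[0],uv[1],1.]); return -R.T@t,d
def onz(c,uv,z):
    o,d=ray(c,uv); return o+d*(z-o[2])/d[2]
def tri(a,b):  # scene uv, top uv
    (o1,d1),(o2,d2)=ray('scene',a),ray('top',b)
    s=np.linalg.lstsq(np.c_[d1,-d2],o2-o1,rcond=None)[0]; p,q=o1+d1*s[0],o2+d2*s[1]
    return (p+q)/2,np.linalg.norm(p-q)
E
python3 - <<'E'
from h import *
im=cv2.imread('pics/top0.png'); hsv=cv2.cvtColor(im,cv2.COLOR_BGR2HSV)
sc=cv2.imread('pics/scene0.png'); hs=cv2.cvtColor(sc,cv2.COLOR_BGR2HSV)
for c,hh,rects in (('top',hsv,[(336,155,378,211),(446,180,504,256),(368,288,425,366)]),('scene',hs,[(282,215,320,261),(200,136,247,188),(164,228,214,292)])):
  m0=((hh[...,1]<60)&(hh[...,2]>85)).astype(np.uint8)
  for r in rects:
    m=np.zeros_like(m0); m[r[1]:r[3],r[0]:r[2]]=m0[r[1]:r[3],r[0]:r[2]]
    ys,xs=np.nonzero(m); 
    P=np.array([onz(c,(x,y),0.012)[:2] for x,y in zip(xs,ys)],np.float32)*1000
    (cx,cy),(w,h),a=cv2.minAreaRect(P); print(c,r,round(cx),round(cy),round(w,1),round(h,1),round(a,1))
print('tri cover',tri((299.5,240.5),(355.5,180.7)))
print('vise',tri((416.8,193.7),(190,158)),'casing',tri((428,181.9),(202.8,154.2)),'knob',tri((450.6,145.6),(156.7,168.8)))
a=cv2.resize(im[145:220,325:390],None,fx=6,fy=6,interpolation=cv2.INTER_CUBIC)
b=cv2.resize(im[110:200,130:250],None,fx=5,fy=5,interpolation=cv2.INTER_CUBIC)
cv2.imwrite('pics/crop1.png',a);cv2.imwrite('pics/crop2.png',b)
cv2.imwrite('pics/crop3.png',cv2.resize(sc[130:225,385:485],None,fx=6,fy=6,interpolation=cv2.INTER_CUBIC))
E
```

```text
top (336, 155, 378, 211) 540 -221 81.1 120.7 63.2Traceback (most recent call last):
  File "<stdin>", line 9, in <module>
  File "h.py", line 11, in onz
    o,d=ray(c,uv); return o+d*(z-o[2])/d[2]
        ~~~^^^^^^
  File "h.py", line 9, in ray
    K,r,t=cam(c); R=cv2.Rodrigues(r)[0]; d=R.T@np.linalg.inv(K)@np.array([uv[0],uv[1],1.]); return -R.T@t,d
          ~~~^^^
  File "h.py", line 4, in cam
    m=ctrl.camera_model(c); K=np.array([[m['fx'],0,m['cx']],[0,m['fy'],m['cy']],[0,0,1]])
ValueError: time passes only in moves, steps and waits
```

```bash
sed -i 's/^def cam/import functools\n@functools.lru_cache\ndef cam/' h.py
python3 - <<'E'
from h import *
im=cv2.imread('pics/top0.png'); hsv=cv2.cvtColor(im,cv2.COLOR_BGR2HSV)
sc=cv2.imread('pics/scene0.png'); hs=cv2.cvtColor(sc,cv2.COLOR_BGR2HSV)
for c,hh,rects in (('top',hsv,[(336,155,378,211),(446,180,504,256),(368,288,425,366)]),('scene',hs,[(282,215,320,261),(200,136,247,188),(164,228,214,292)])):
  m0=((hh[...,1]<60)&(hh[...,2]>85)).astype(np.uint8)
  for r in rects:
    m=np.zeros_like(m0); m[r[1]:r[3],r[0]:r[2]]=m0[r[1]:r[3],r[0]:r[2]]
    ys,xs=np.nonzero(m); 
    P=np.array([onz(c,(x,y),0.012)[:2] for x,y in zip(xs,ys)],np.float32)*1000
    (cx,cy),(w,h),a=cv2.minAreaRect(P); print(c,r,round(cx),round(cy),round(w,1),round(h,1),round(a,1))
print('tri cover',tri((299.5,240.5),(355.5,180.7)))
print('vise',tri((416.8,193.7),(190,158)),'casing',tri((428,181.9),(202.8,154.2)),'knob',tri((450.6,145.6),(156.7,168.8)))
a=cv2.resize(im[145:220,325:390],None,fx=6,fy=6,interpolation=cv2.INTER_CUBIC)
b=cv2.resize(im[110:200,130:250],None,fx=5,fy=5,interpolation=cv2.INTER_CUBIC)
cv2.imwrite('pics/crop1.png',a);cv2.imwrite('pics/crop2.png',b)
cv2.imwrite('pics/crop3.png',cv2.resize(sc[130:225,385:485],None,fx=6,fy=6,interpolation=cv2.INTER_CUBIC))
E
```

```text
top (336, 155, 378, 211) 540 -221 81.1 120.7 63.2
top (446, 180, 504, 256) 436 -521 107.3 159.3 73.1
top (368, 288, 425, 366) 165 -307 107.2 158.8 79.7
scene (282, 215, 320, 261) 540 -218 78.6 121.7 62.9
scene (200, 136, 247, 188) 170 -306 106.3 162.9 79.3
scene (164, 228, 214, 292) 439 -519 107.0 160.5 73.0
tri cover (array([ 0.54283728, -0.21983795,  0.00275408]), np.float64(0.0006821322399479907))
vise (array([0.59852308, 0.18933075, 0.01946684]), np.float64(0.05880406491648821)) casing (array([0.60407045, 0.16719114, 0.09521694]), np.float64(0.0038769592522562082)) knob (array([0.55905506, 0.26613429, 0.14858461]), np.float64(0.006666684384005222))
```

View pics/crop1.png

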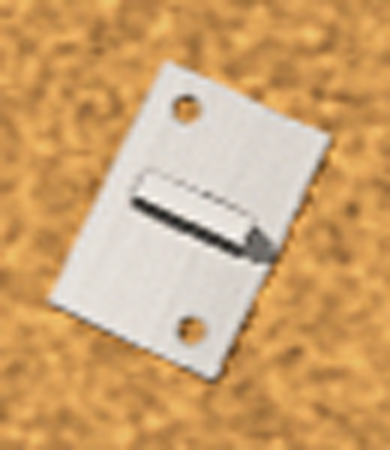

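View pics/crop2.png

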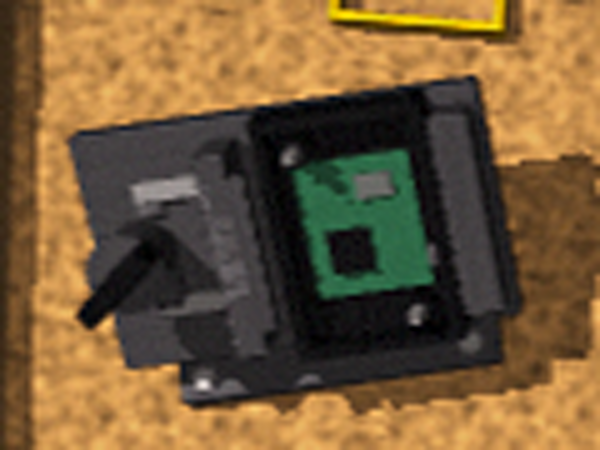

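View pics/crop3.png

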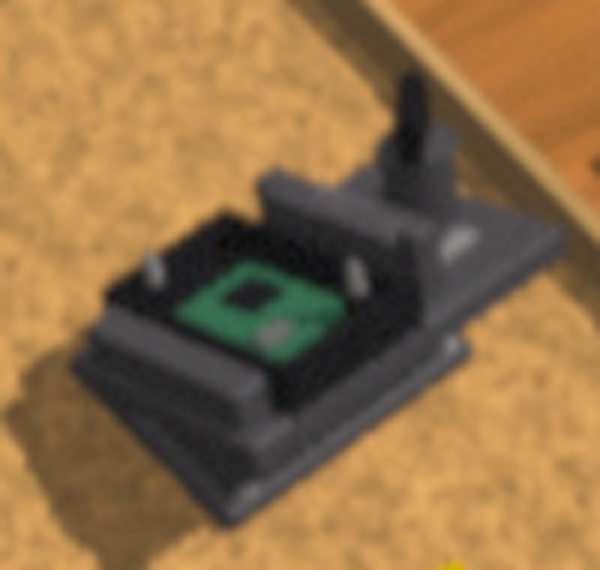

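The cork plate at (356,181) measures 120x80 mm. The two on the wood are 160x107 mm, so the cork one is meant. The crop shows its holes near (356,163) and (357,200), with the rib in the middle. In the vise, the pins are near (188,141) and (213,173), and the knob bar runs from (147,174) to (161,159). Next I'll fit the poses.

```bash
cat >> h.py <<'E'
from scipy.spatial.transform import Rotation as Rn
from scipy.optimize import least_squares
def casR(yaw): return Rn.from_euler('z',yaw,degrees=True).as_matrix()@Rn.from_euler('y',-30,degrees=True).as_matrix()
def crop(u,x0,y0,k): return ((u[0]+.5)/k-.5+x0,(u[1]+.5)/k-.5+y0)
def deltas(R0,p0,R1,p1):
    d=R0.T@(np.array(p1)-p0)/.15; w=Rn.from_matrix(R0.T@R1).as_rotvec()/np.pi
    return np.round(d,4),np.round(w,4)
E
python3 - <<'E'
from h import *
# plate
hA=onz('top',crop((187,108),325,145,6),.009);hB=onz('top',crop((190,330),325,145,6),.009)
d=hA-hB;print('holes',hA,hB,np.linalg.norm(d[:2]),'mid',(hA+hB)/2,'yaw',np.degrees(np.arctan2(d[1],d[0]))-26.565)
obs=[('top',crop((290,155),130,110,5),(.044,.022,.010),1),('top',crop((417,315),130,110,5),(-.044,-.022,.010),1),
('scene',crop((155,270),385,130,6),(-.044,-.022,.009),1),('scene',crop((357,276),385,130,6),(.044,.022,.009),1),
('top',crop((425,88),130,110,5),(.062,-.042,0),.5),
('top',crop((300,362),130,110,5),(-.062,.042,0),.5),('top',crop((465,338),130,110,5),(-.062,-.042,0),.5)]
def f(p,full=False):
    R=casR(p[3]);o=[]
    for c,uv,P,w in obs: o.append((proj(c,[R@np.array(P)+p[:3]])[0]-uv)*w)
    return np.ravel(o)
s=least_squares(f,[.6,.16,.1,0],x_scale=[.01,.01,.01,5]);print(s.x,np.round(s.fun,1))
x=s.x;R=casR(x[3])
for c in('top','scene'): print(c,'knob',proj(c,[R@[0,.112,.0365]+x[:3]]), 'low knob/bar', 'rim',np.round(proj(c,[R@[a*.062,b*.042,0]+x[:3] for a,b in((1,1),(1,-1),(-1,-1),(-1,1))]),1).tolist())
# bar direction: top ends in plane at bar top
n=R[:,2];o=R@[0,.112,.0445]+x[:3]
def onpl(c,uv):
    a,d=ray(c,uv); return R.T@(a+d*((o-a)@n)/(d@n)-o)
for u in((85,320),(155,247)): print('bar',onpl('top',crop(u,130,110,5)))
for u in((412,78),(412,150)): print('barS',onpl('scene',crop(u,385,130,6)))
im=cv2.imread('pics/top0.png');sc=cv2.imread('pics/scene0.png')
out=[]
for c,i,x0,y0,w,h in(('top',im,130,110,110,90),('scene',sc,385,130,100,95)):
    k=4 if 0 else 6; v=cv2.resize(i[y0:y0+h,x0:x0+w],None,fx=k//2*1.0+0,fy=k//2*1.0,interpolation=cv2.INTER_CUBIC);k=k//2
    def P(q): 
        t=proj(c,[R@np.array(q)+x[:3]])[0]; return (int((t[0]-x0+.5)*k),int((t[1]-y0+.5)*k))
    q=[P((a*.062,b*.042,0)) for a,b in((1,1),(1,-1),(-1,-1),(-1,1))]
    cv2.polylines(v,[np.array(q)],True,(0,0,255),1)
    for s in(1,-1): cv2.line(v,P((s*.044,s*.022,0)),P((s*.044,s*.022,.017)),(0,255,255),1)
    cv2.line(v,P((0,.112,.0165)),P((0,.112,.0445)),(255,255,0),1)
    B=[(x[0],x[1],x[2]-.1)]
    out.append(cv2.copyMakeBorder(v,0,300-v.shape[0],0,0,cv2.BORDER_CONSTANT))
cv2.imwrite('pics/fit.png',np.hstack(out))
E
```

```text
holes [ 0.59051439 -0.22142207  0.009     ] [ 0.49154903 -0.21929874  0.009     ] 0.09898813230565556 mid [ 0.54103171 -0.2203604   0.009     ] yaw -27.794103971165452
[0.59700672 0.16704974 0.10830172 6.47719094] [-0.  -0.1 -0.3 -0.4 -0.7 -0.2 -0.5  0.3 -0.9  0.7 -0.1 -0.4 -0.1 -0.3]
top knob [[152.49031718 165.99506135]] low knob/bar rim [[178.5, 133.4], [212.8, 128.7], [222.5, 176.6], [189.4, 181.1]]
scene knob [[452.96889283 148.05018783]] low knob/bar rim [[454.2, 176.9], [432.1, 192.4], [401.0, 178.5], [421.9, 164.6]]
bar [-1.44751116e-02  1.58473248e-02  1.40903856e-17]
bar [ 1.65078150e-02 -2.54308632e-02  2.37164020e-16]
barS [-1.02161782e-02  1.38436951e-02  6.13707926e-17]
barS [ 3.44262862e-02 -3.53560395e-02  9.35605609e-18]
```

View pics/fit.png

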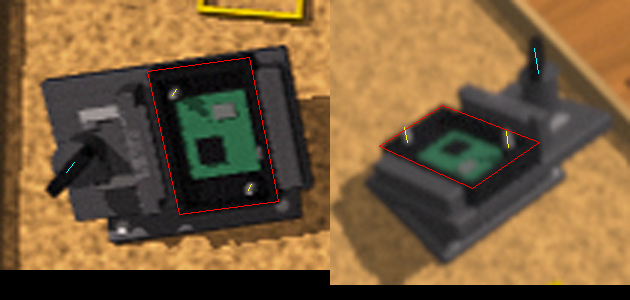

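The fit agrees with the picture to within about 0.5 px, and the cork comes out near z=8 mm. Next I'll work out the move to above the plate.

```bash
cat >> h.py <<'E'
def goto(R1,p1):
    s=ctrl.read_state(); d,w=deltas(np.array(s['tcp_rot']),np.array(s['tcp_pos']),R1,p1)
    print('t',round(s['clock'],2),'shift',d,'turn',w,'F',np.round(s['ft_force'],1),'w',round(s['gripper_width'],4))
C=np.array([.5970,.1670,.1083]);RC=casR(6.48)
def down(a):
    y=np.array([np.cos(np.radians(a)),np.sin(np.radians(a)),0]);z=np.array([0,0,-1.]);return np.c_[np.cross(y,z),y,z]
PICK=down(-27.5)
E
python3 -c "
from h import *
goto(PICK,[.540,-.220,.100])"
```

```text
t 0.9 shift [ 2.7425 -0.7449  0.6146] turn [-0.     -0.     -0.2197] F [ 0.7  1.  -0.2] w 0.0855
```

```bash
python3 -m handwheel '[{"x":0.2,"y":-0.05,"z":0.04,"wz":-0.044},{"x":0.4,"y":-0.11,"z":0.09,"wz":-0.088},{"x":0.6,"y":-0.16,"z":0.13,"wz":-0.132},{"x":0.8,"y":-0.22,"z":0.18,"wz":-0.176},{"x":1,"y":-0.27,"z":0.22,"wz":-0.22}]' 0.5 60; python3 -c "
from h import *
goto(PICK,[.540,-.220,.100])"
```

```text
t 0.9 shift [ 2.7425 -0.7449  0.6146] turn [-0.     -0.     -0.2197] F [ 0.7  1.  -0.2] w 0.0855invalid input at $[0]: expected keys x, y, z, wx, wy, wz
```

All six keys are required.

```bash
python3 -m handwheel '[{"x":0.2,"y":-0.05,"z":0.04,"wx":0,"wy":0,"wz":-0.044},{"x":0.4,"y":-0.11,"z":0.09,"wx":0,"wy":0,"wz":-0.088},{"x":0.6,"y":-0.16,"z":0.13,"wx":0,"wy":0,"wz":-0.132},{"x":0.8,"y":-0.22,"z":0.18,"wx":0,"wy":0,"wz":-0.176},{"x":1,"y":-0.27,"z":0.22,"wx":0,"wy":0,"wz":-0.22}]' 0.5 60; python3 -c "
from h import *
goto(PICK,[.540,-.220,.100])"
```

```text
clock: 1.4
tcp_pos: [0.3279, -0.3866, 0.1589]
tcp_rot: [[0.456, 0.89, -0.0], [0.89, -0.456, 0.0], [0.0, -0.0, -1.0]]
ft_force: [0.3, 0.2, -0.9]
gripper_width: 0.0431
grip_force: 0.0
t 1.4 shift [1.633  0.7524 0.3928] turn [-0.     -0.      0.0021] F [ 0.3  0.2 -0.9] w 0.0431
```

```bash
python3 -m handwheel '[{"x":0.2,"y":0.09,"z":0.05,"wx":0,"wy":0,"wz":0},{"x":0.4,"y":0.18,"z":0.1,"wx":0,"wy":0,"wz":0},{"x":0.6,"y":0.28,"z":0.15,"wx":0,"wy":0,"wz":0},{"x":0.8,"y":0.37,"z":0.2,"wx":0,"wy":0,"wz":0},{"x":1,"y":0.46,"z":0.25,"wx":0,"wy":0,"wz":0}]' >/dev/null; python3 -m handwheel '[{"x":0.16,"y":0.07,"z":0.03,"wx":0,"wy":0,"wz":0},{"x":0.32,"y":0.15,"z":0.06,"wx":0,"wy":0,"wz":0},{"x":0.48,"y":0.22,"z":0.1,"wx":0,"wy":0,"wz":0},{"x":0.633,"y":0.293,"z":0.143,"wx":0,"wy":0,"wz":0},{"x":0.633,"y":0.293,"z":0.143,"wx":0,"wy":0,"wz":0}]'; python3 - <<'E'
from h import *
goto(PICK,[.540,-.220,.018])
im=ctrl.get_image('scene');tp=ctrl.get_image('top')
a=cv2.resize(im[190:270,260:340],None,fx=5,fy=5,interpolation=2);b=cv2.resize(tp[145:225,315:395],None,fx=5,fy=5,interpolation=2)
cv2.imwrite('pics/pre.png',np.hstack([a,b])[:,:,::-1])
E
```

```text
clock: 2.4
tcp_pos: [0.5419, -0.2203, 0.0992]
tcp_rot: [[0.458, 0.889, -0.0], [0.889, -0.458, 0.001], [0.001, -0.001, -1.0]]
ft_force: [-0.0, -0.9, 0.6]
gripper_width: 0.0428
grip_force: 0.0
t 2.4 shift [-0.0043 -0.0121  0.5411] turn [-0.0002 -0.0002  0.0012] F [-0.  -0.9  0.6] w 0.0428
```

View pics/pre.png

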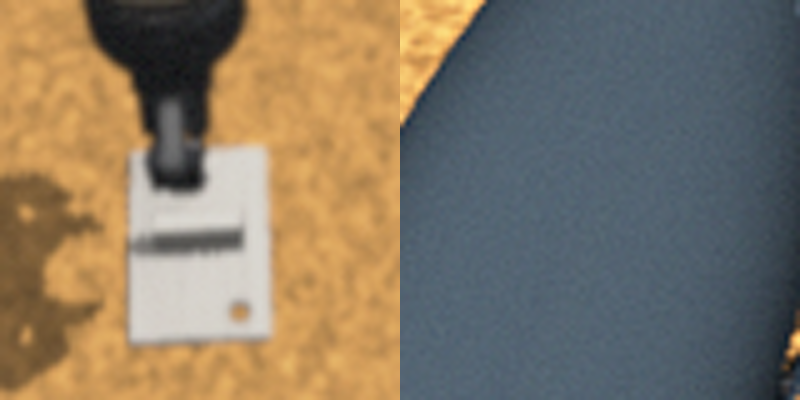

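The scene crop shows the open fingers above the rib, ready to descend. The arm hides the top view.

```bash
python3 -m handwheel '[{"x":-0.004,"y":-0.012,"z":0.2,"wx":0,"wy":0,"wz":0},{"x":-0.004,"y":-0.012,"z":0.4,"wx":0,"wy":0,"wz":0},{"x":-0.004,"y":-0.012,"z":0.48,"wx":0,"wy":0,"wz":0},{"x":-0.004,"y":-0.012,"z":0.54,"wx":0,"wy":0,"wz":0},{"x":-0.004,"y":-0.012,"z":0.54,"wx":0,"wy":0,"wz":0}]'; python3 - <<'E'
from h import *
im=ctrl.get_image('scene');tp=ctrl.get_image('top')
print(proj('scene',[ctrl.read_state()['tcp_pos']]))
a=cv2.resize(im[200:270,265:335],None,fx=7,fy=7,interpolation=2)
cv2.imwrite('pics/pre2.png',a[:,:,::-1])
E
```

```text
clock: 3.0
tcp_pos: [0.5378, -0.2222, 0.019]
tcp_rot: [[0.461, 0.887, -0.001], [0.887, -0.461, 0.0], [-0.0, -0.001, -1.0]]
ft_force: [0.1, -0.1, -0.3]
gripper_width: 0.0429
grip_force: 0.0
[[297.85475676 237.20412576]]
```

View pics/pre2.png

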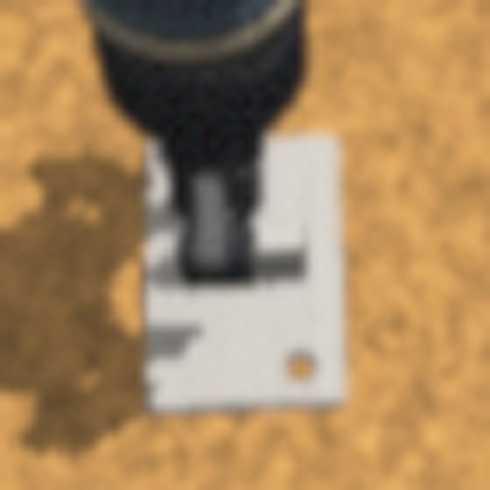

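```bash
python3 - <<'E'
from h import *
R=Rn.from_euler('z',-27.5,degrees=True).as_matrix()
for n,p in (('org',[0,0,0]),('rib+',[0.007,.026,.036]),('rib-',[.007,-.026,.036]),('hole-',[-.044,-.022,.006]),('hole+',[.044,.022,.006])): 
    print(n,proj('scene',[R@p+[.54,-.22,.008]]),proj('top',[R@p+[.54,-.22,.008]]))
s=ctrl.read_state();print(s['tcp_pos'])
q=np.array(s['tcp_pos']);T=np.array(s['tcp_rot']);print(proj('scene',[q+T@[sx*.011,.0214,-.013] for sx in(1,-1)]))
for n in('cover',): print([(round(d['score'],2),np.round(np.array(d['location'])*[640,400],1)) for d in ctrl.tip_of('scene',n)])
# plate corners in new image by mask extents
E
```

```text
org [[299.00448642 238.95983908]] [[355.85028469 181.43898012]]
rib+ [[307.62655563 235.40468608]] [[348.79685283 172.13421216]]
rib- [[289.00817365 236.12577063]] [[367.1265344  180.87051064]]
hole- [[291.21135001 224.65928474]] [[356.34789113 199.58472232]]
hole+ [[306.88620078 252.03962274]] [[355.65606931 162.67038197]]
[ 0.53888794 -0.22235828  0.02023928]
[[301.59392713 242.00745218]
 [293.72783014 242.31898374]]
[(0.71, array([224.1, 161.1])), (0.67, array([191.9, 255.1])), (0.55, array([301.5, 238.4]))]
```

```bash
python3 -m handwheel '[{"x":0.025,"y":0,"z":0.015,"wx":0,"wy":0,"wz":0},{"x":0.025,"y":0,"z":0.015,"wx":0,"wy":0,"wz":0},{"x":0.025,"y":0,"z":0.015,"wx":0,"wy":0,"wz":0},{"x":0.025,"y":0,"z":0.015,"wx":0,"wy":0,"wz":0},{"x":0.025,"y":0,"z":0.015,"wx":0,"wy":0,"wz":0}]'; python3 -m handwheel '[{"x":0,"y":0,"z":0,"wx":0,"wy":0,"wz":0},{"x":0,"y":0,"z":0,"wx":0,"wy":0,"wz":0},{"x":0,"y":0,"z":0,"wx":0,"wy":0,"wz":0},{"x":0,"y":0,"z":0,"wx":0,"wy":0,"wz":0},{"x":0,"y":0,"z":0,"wx":0,"wy":0,"wz":0}]' 0 80
```

```text
clock: 3.65
tcp_pos: [0.5401, -0.2185, 0.0171]
tcp_rot: [[0.461, 0.888, 0.0], [0.888, -0.461, 0.0], [0.0, 0.0, -1.0]]
ft_force: [-0.4, 0.2, -0.5]
gripper_width: 0.0429
grip_force: 0.0
clock: 4.15
tcp_pos: [0.5401, -0.2186, 0.017]
tcp_rot: [[0.461, 0.888, -0.0], [0.888, -0.461, 0.0], [0.0, -0.0, -1.0]]
ft_force: [0.0, 0.3, -0.7]
gripper_width: 0.0002
grip_force: 0.0
```

The fingers shut completely without holding the rib, so I'll look at why.

```bash
python3 - <<'E'
from h import *
im=ctrl.get_image('scene')
s=ctrl.read_state();print(s['tcp_pos'],s['gripper_width'],s['grip_force'],ctrl.tcp_to_grasp)
a=cv2.resize(im[200:270,265:335],None,fx=8,fy=8,interpolation=2)
cv2.imwrite('pics/pre3.png',a[:,:,::-1])
E
```

```text
[ 0.54006412 -0.21855894  0.01698196] -9.102456370298487e-05 0.0 0.0187
```

View pics/pre3.png

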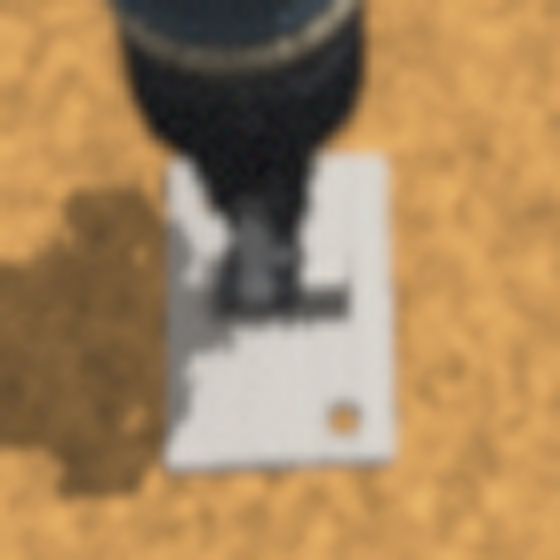

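```bash
python3 -m handwheel '[{"x":0,"y":0,"z":-0.1,"wx":0,"wy":0,"wz":0},{"x":0,"y":0,"z":-0.2,"wx":0,"wy":0,"wz":0},{"x":0,"y":0,"z":-0.3,"wx":0,"wy":0,"wz":0},{"x":0,"y":0,"z":-0.4,"wx":0,"wy":0,"wz":0},{"x":0,"y":0,"z":-0.4,"wx":0,"wy":0,"wz":0}]'; python3 - <<'E'
from h import *
im=ctrl.get_image('scene')
s=ctrl.read_state();print(s['tcp_pos'],s['gripper_width'],s['grip_force'])
K,r,t=cam('scene');print('cam',-cv2.Rodrigues(r)[0].T@t)
a=cv2.resize(im[180:270,255:345],None,fx=6,fy=6,interpolation=2)
cv2.imwrite('pics/pre4.png',a[:,:,::-1])
E
```

```text
clock: 4.7
tcp_pos: [0.5413, -0.219, 0.0788]
tcp_rot: [[0.461, 0.888, 0.003], [0.888, -0.461, -0.001], [0.0, 0.003, -1.0]]
ft_force: [1.0, -0.1, 0.1]
gripper_width: 0.0002
grip_force: 0.0
[ 0.54074428 -0.21880746  0.07764732] 1.9513066811558887e-05 0.0
cam [ 0.99223134 -0.39695519  1.03918307]
```

View pics/pre4.png

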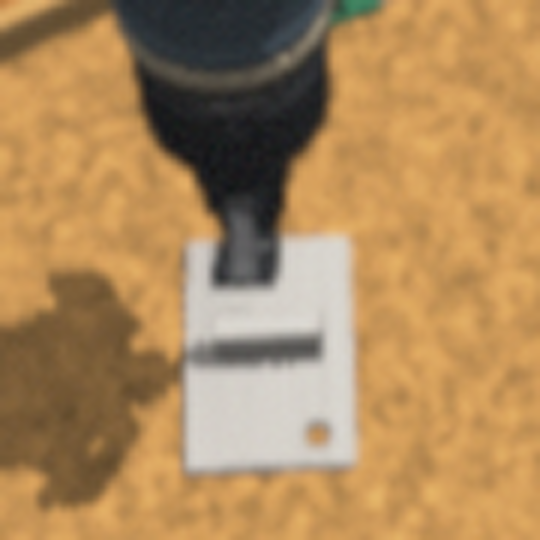

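The lift shows the plate did not follow: it still lies at its old pixels, with the closed fingers hanging over it. That uses up my ten pictures, so from here I'll measure numerically.

```bash
python3 - <<'E'
from h import *
T=PICK
for uv,q in (((297.8,239.6),(.54006,-.21856,.017)),((295.9,227.3),(.54074,-.21881,.0776))):
    print('tip px pred',proj('scene',[q]),'obs',uv,'obs on tip plane, tool axes mm',T.T@(onz('scene',uv,q[2])-q)*1000)
# rib edges in initial scene, plate frame at hypothesised heights
R=Rn.from_euler('z',-27.5,degrees=True).as_matrix()
for n,uv,z in (('topfront L',(290.6,236.0),.044),('topfront R',(308.6,235.8),.044),('base L',(290.8,239.6),.014),('base R',(308.6,239.4),.014),('hole',(307.9,252.1),.014)):
    print(n,R.T@(onz('scene',uv,z)-[.54,-.22,z])*1000)
for n,uv,z in (('hole+',crop((187,108),325,145,6),.014),('hole-',crop((190,330),325,145,6),.014),('ribTL',crop((145,170),325,145,6),.044),('ribBR',crop((250,235),325,145,6),.044)):
    print('top',n,R.T@(onz('top',uv,z)-[.54,-.22,z])*1000)
g=cv2.cvtColor(cv2.imread('pics/scene0.png'),cv2.COLOR_BGR2GRAY)
print(g[226:250,299])
E
```

```text
tip px pred [[299.28433673 237.40972874]] obs (297.8, 239.6) obs on tip plane, tool axes mm [-4.30826378e+00  6.68062437e+00  9.71445147e-14]
tip px pred [[298.10688909 228.13165247]] obs (295.9, 227.3) obs on tip plane, tool axes mm [-6.0049204  -2.78975753  0.        ]
topfront L [ 6.80287299e+00 -2.15553074e+01  4.16333634e-14]
topfront R [8.33061025e+00 2.86882280e+01 4.16333634e-14]
base L [ 3.81915558e+00 -2.31896840e+01  1.21430643e-14]
base R [5.35496624e+00 2.77233746e+01 1.21430643e-14]
hole [4.43014054e+01 2.48411402e+01 1.21430643e-14]
top hole+ [4.43200261e+01 2.18788033e+01 1.21430643e-14]
top hole- [-4.41087483e+01 -2.17695429e+01  1.21430643e-14]
top ribTL [5.09980659e+00 2.52216637e+01 4.16333634e-14]
top ribBR [-7.53956928e-01 -2.71932324e+01  4.16333634e-14]
[205 205 205 205 206 202 205 210 208 185 139  96  84 104 150 188 203 207
 206 207 206 207 207 205]
```

```bash
python3 - <<'E'
from h import *
np.set_printoptions(linewidth=200)
g=lambda f:cv2.imread(f).astype(int).mean(2)
s0=g('pics/scene0.png')
def back(f,x0,y0,n,k): 
    a=cv2.resize(cv2.imread(f),(n,n),interpolation=cv2.INTER_AREA).astype(int).mean(2); return a
for f,x0,y0,n in(('pics/pre2.png',265,200,70),('pics/pre3.png',265,200,70),('pics/pre4.png',255,180,90)):
    a=back(f,x0,y0,n,0); d=a-s0[y0:y0+n,x0:x0+n]
    r0=224 if 'pre4' in f else 230
    print(f,'rows from',r0,'cols 288..308'); 
    if 'pre4' in f: r0=220
    print(d[r0-y0:r0-y0+14,288-x0:309-x0].astype(int))
# start pose tips
q=np.array([.20482,-.48337,.19219]);T=np.c_[[.92076,.39014,0],[.39014,-.92076,0],[0,0,-1.]]
print('start tips scene',proj('scene',[q+T@[0,.0425,-.013],q+T@[0,-.0425,-.013]]),'top',proj('top',[q+T@[0,.0425,-.013],q+T@[0,-.0425,-.013]]))
E
```

```text
pics/pre2.png rows from 230 cols 288..308
[[ -84 -106 -132 -149 -139 -110  -91  -89 -101 -119 -144 -160 -134  -75  -24   -1    3    4    2    3    4]
 [ -83  -90 -104 -123 -129 -101  -84  -85  -95 -115 -138 -145 -108  -46   -7    1    2    2    2    2    6]
 [ -64  -67  -83 -114 -129 -105  -88  -88  -98 -121 -136 -141 -109  -47   -5    1    3    3    5    4    4]
 [ -27  -39  -70 -123 -138 -114  -98  -95 -107 -127 -140 -143 -123  -65  -10    2    1    3    3    3    4]
 [  -6  -22  -75 -133 -139 -115 -102 -101 -108 -128 -140 -146 -126  -65  -12    1    2    3    1    2    3]
 [  -3  -28  -81 -129 -124 -101  -88  -82  -89 -112 -125 -125 -104  -50   -8    4    0    2    1    1    3]
 [  -4  -33  -73  -98  -88  -68  -53  -49  -54  -74  -85  -87  -68  -28   -2    2    3    1    1    3    5]
 [  -1  -22  -43  -57  -52  -35  -26  -21  -26  -41  -55  -53  -40  -15    0    0    2    0    3    3    3]
 [   0   -7  -23  -41  -46  -36  -32  -28  -33  -45  -49  -48  -37  -13    0    2    2    3    2    4    2]
 [   3   -1  -12  -32  -49  -46  -42  -48  -45  -48  -56  -58  -40  -11    0    1    3
[... 3003 characters left out ...]
   4    5    4    5]
 [   6    0   -1   -4   -5   -4   -3   -4   -1   -1   -3    0    0    3    4    6    2    3    3    5    3]
 [   3    5    3    4    3    2    3    3    3    5    3    4    3    2    4    4    3    5    2    3    5]
 [   2    3    5    5    5    5    5    3    4    6    6    6    6    4    3    3    3    4    2    1    5]
 [   4    4    4    5    6    7    6    3    2    5    5    5    4    2    2    2    3    3    5    4    5]
 [   4    3    6    4    1    2    4    4    3    3    2    5    4    1    3    4    3    5    3    4    5]]
start tips scene [[136.82102491 163.85419966]
 [161.66932931 143.58564741]] top [[508.08942541 307.30093014]
 [472.49343474 323.85831309]]
```

```bash
python3 - <<'E'
from h import *
s0=cv2.imread('pics/scene0.png').max(2);t0=cv2.imread('pics/top0.png').max(2)
for nm,g,(x0,x1,y0,y1) in(('scene',s0,(95,170,95,168)),('top',t0,(462,535,296,348))):
    print(nm,x0,y0)
    for y in range(y0,y1,1): print(y,''.join('#' if v<50 else '+' if v<85 else '.' for v in g[y,x0:x1]))
E
```

```text
scene 95 95
95 +++++++++++++++++++++++++.....++####+++++++.+....+++++++...................
96 +++++++++++++++++++++++......++####+++#++++++...+.++++.....................
97 ++++++++++++++++++++++......++#####+++#+++++.+....+........................
98 +##++++++++#+++##+++.......++#####++++##+++++..............................
99 +++############+++.......+++#####+++++##++++...............................
100 ++++++++++++++++++.....+++######+++++####++.......+........................
101 +..+++++..++..+.....+++++######+++++#####+.......++........................
102 +++++++.......++++++++########++++++######.......++........................
103 +++++++++++++++++++#########++++++++######...........+++...................
104 ++++#+#+++++++++##########+++++++++#######+.........++++++.................
105 +++++###################++++++++++#########........++#####+................
106 +++++#################+++++++++++##########+.......+#######................
107 ++++++############+++++++++++###############+....++++######+...............
108 ++++++#####+++++++++++++++++#################++++
[... 8114 characters left out ...]
39 .............+###############+........+.+.....+#######+..+++#############
340 ..............################+.................+######+..++#############
341 .................++#########+.....................+#####..+++############
342 .......................++++.........................++###..#+############
343 ........................................................#################
344 .......................................................+#################
345 ...............................................+...+#####################
346 ..............................................++#########################
347 .............................................###########################+
```

```bash
python3 - <<'E'
from h import *
for q in ([.20482,-.48337,.205],[.5407,-.2188,.0776]):
    q=np.array(q);b=proj('scene',[q])[0]
    print(b,[np.round(proj('scene',[q+.03*e])[0]-b,2) for e in np.eye(3)])
    b=proj('top',[q])[0]; print('top',b,[np.round(proj('top',[q+.03*e])[0]-b,2) for e in np.eye(3)])
E
```

```text
[149.47685607 153.59609701] [array([3.34, 7.83]), array([10.84, -4.46]), array([-4.35, -6.99])]
top [490.29052062 315.55959494] [array([ -1.03, -14.26]), array([-14.07,   0.28]), array([4.69, 1.14])]
[298.10323254 228.1185977 ] [array([5.24, 8.67]), array([ 9.63, -4.9 ]), array([-0.64, -5.05])]
top [357.18289474 176.14984764] [array([ -0.42, -11.75]), array([-12.01,   0.3 ]), array([ 0.84, -2.34])]
```

The image evidence from the start pose and from here says the real fingertips stand about 25-30 mm higher than I assumed. They probably closed above the rib. I'll reopen, shift about 6 mm along the rib and feel my way down.

```bash
python3 -m handwheel '[{"x":0.04,"y":0,"z":0,"wx":0,"wy":0,"wz":0},{"x":0.04,"y":0,"z":0.13,"wx":0,"wy":0,"wz":0},{"x":0.04,"y":0,"z":0.26,"wx":0,"wy":0,"wz":0},{"x":0.04,"y":0,"z":0.4,"wx":0,"wy":0,"wz":0},{"x":0.04,"y":0,"z":0.4,"wx":0,"wy":0,"wz":0}]' 0.5; python3 -m handwheel '[{"x":0,"y":0,"z":0.02,"wx":0,"wy":0,"wz":0},{"x":0,"y":0,"z":0.03,"wx":0,"wy":0,"wz":0},{"x":0,"y":0,"z":0.04,"wx":0,"wy":0,"wz":0},{"x":0,"y":0,"z":0.05,"wx":0,"wy":0,"wz":0},{"x":0,"y":0,"z":0.06,"wx":0,"wy":0,"wz":0}]'
```

```text
clock: 5.25
tcp_pos: [0.5404, -0.2119, 0.0135]
tcp_rot: [[0.461, 0.888, -0.006], [0.888, -0.461, 0.002], [-0.001, -0.006, -1.0]]
ft_force: [-0.2, -0.7, -0.1]
gripper_width: 0.0428
grip_force: 0.0
clock: 5.75
tcp_pos: [0.5431, -0.2133, 0.0083]
tcp_rot: [[0.461, 0.887, 0.001], [0.887, -0.461, -0.0], [0.0, 0.001, -1.0]]
ft_force: [-0.8, -0.4, 0.6]
gripper_width: 0.0427
grip_force: 0.0
```

```bash
python3 -m handwheel '[{"x":0,"y":0,"z":0.015,"wx":0,"wy":0,"wz":0},{"x":0,"y":0,"z":0.03,"wx":0,"wy":0,"wz":0},{"x":0,"y":0,"z":0.045,"wx":0,"wy":0,"wz":0},{"x":0,"y":0,"z":0.06,"wx":0,"wy":0,"wz":0},{"x":0,"y":0,"z":0.06,"wx":0,"wy":0,"wz":0}]'; python3 - <<'E'
from h import *
g=ctrl.get_image('scene').max(2); s0=cv2.imread('pics/scene0.png').max(2)
q=ctrl.read_state()['tcp_pos'];print(q,proj('scene',[q]))
for y in range(205,256): print(y,''.join('#' if v<60 else '+' if v<110 else ':' if v<160 else '.' for v in g[y,275:325]), ''.join('#' if v<60 else '+' if v<110 else ':' if v<160 else '.' for v in s0[y,275:325]))
E
```

```text
clock: 6.25
tcp_pos: [0.5426, -0.2131, -0.0015]
tcp_rot: [[0.461, 0.888, -0.001], [0.888, -0.461, 0.0], [-0.0, -0.001, -1.0]]
ft_force: [-0.6, -0.1, -1.0]
gripper_width: 0.0426
grip_force: 0.0
[ 0.54266131 -0.2131688  -0.00124225] [[301.68949633 239.96741601]]
205 .......:++###################+++++::++:........... ..................................................
206 .......:++++################++++:::+++:........... ..................................................
207 ........:++++################+++::++#+:........... ..................................................
208 ........:++++++#############++::+++##+:........... ..................................................
209 ........:+#+++++#########++++::+++###+:........... ..................................................
210 ........:+##++++++++++++++++++++#####+:........... ..................................................
211 ........:+####+++++++++++++++########+:........... ..................................................
212 ........:+######++++++++++###########+:........... ..........................................
[... 3866 characters left out ...]
............. ..................................................
250 :::+:::::::::::::::::............................. ..................................................
251 ::++::::::::::::::................................ ..................................................
252 :::+::::::::::::::................................ ..................................................
253 ::::::::::::::::::................................ ..................................................
254 :::::::::::::::::::............................... ..................................................
255 :::::::::::::::::::............................... ..................................................
```

No contact even at a reported z of -1.5 mm, so the offset is real. The fingertips end at row 243, below the rib's base, and are centred on the rib at columns 299-300. Closing now.

```bash
python3 -m handwheel '[{"x":0,"y":0,"z":0,"wx":0,"wy":0,"wz":0},{"x":0,"y":0,"z":0,"wx":0,"wy":0,"wz":0},{"x":0,"y":0,"z":0,"wx":0,"wy":0,"wz":0},{"x":0,"y":0,"z":0,"wx":0,"wy":0,"wz":0},{"x":0,"y":0,"z":0,"wx":0,"wy":0,"wz":0}]' 0 80; python3 -c "
from station import ctrl
s=ctrl.read_state();print(ctrl.tcp_to_grasp,s['qpos'],s['tcp_pos'],s['torque'])"
```

```text
clock: 6.8
tcp_pos: [0.5431, -0.2133, -0.0006]
tcp_rot: [[0.461, 0.888, 0.001], [0.888, -0.461, -0.0], [0.0, 0.001, -1.0]]
ft_force: [-1.0, -0.8, 5.2]
gripper_width: 0.0108
grip_force: 78.8
0.0187 [-2.14471178e+01  2.64590672e+01 -1.14032826e+01  5.21055975e+01
  4.21315041e-03  9.59904932e+01] [ 0.5430567  -0.21330961 -0.00059428] [0.14952523 0.1920114  0.00958792]
```

The rib is held at 79 N. Now I'll lift and work out the transfer.

```bash
python3 -m handwheel '[{"x":0,"y":0,"z":-0.15,"wx":0,"wy":0,"wz":0},{"x":0,"y":0,"z":-0.35,"wx":0,"wy":0,"wz":0},{"x":0,"y":0,"z":-0.6,"wx":0,"wy":0,"wz":0},{"x":0,"y":0,"z":-0.8,"wx":0,"wy":0,"wz":0},{"x":0,"y":0,"z":-1,"wx":0,"wy":0,"wz":0}]'; cat >> h.py <<'E'
TIN=np.array([-.0065,0,-.0086])  # plate origin in tool
RT=np.c_[RC[:,1],RC[:,0],-RC[:,2]]
def placed(h,dx=0,dy=0): return C+RC@[dx,dy,h]-RT@TIN
E
python3 - <<'E'
from h import *
goto(RT,placed(.06))
im=ctrl.get_image('scene');g=im.max(2)
s=ctrl.read_state();q=np.array(s['tcp_pos']);T=np.array(s['tcp_rot'])
# plate frame x=tool y, y=tool x
f=lambda a,b,c:q+T@(TIN+[b,a,-c])
print('corners',np.round(proj('scene',[f(a*.06,b*.04,.006) for a,b in((1,1),(1,-1),(-1,-1),(-1,1))]),1).tolist(),'holes',np.round(proj('scene',[f(.044,.022,.006),f(-.044,-.022,.006)]),1).tolist())
x0,x1,y0,y1=275,330,190,250
for y in range(y0,y1): print(y,''.join('#' if v<60 else '+' if v<110 else ':' if v<150 else '.' if v<185 else ' ' for v in im[y,x0:x1].min(1)))
E
```

```text
clock: 7.3
tcp_pos: [0.5426, -0.2131, 0.15]
tcp_rot: [[0.461, 0.888, -0.0], [0.888, -0.461, 0.0], [0.0, -0.0, -1.0]]
ft_force: [1.0, -0.8, -1.4]
gripper_width: 0.0108
grip_force: 78.6
t 7.3 shift [ 2.3566 -1.0121 -0.0181] turn [-0.1618  0.0493 -0.1841] F [ 1.  -0.8 -1.4] w 0.0108
corners [[312.4, 233.0], [279.7, 234.3], [280.4, 192.7], [311.0, 191.5]] holes [[304.9, 227.4], [287.3, 197.7]]
190 +++++++++#####################+++++++++++++++++++++++++
191 ++++++++++++#################+++++::+++++++++++++++++++
192 +++++++++:+++################+:.:...::+++++++++++++++++
193 ++++++::...:+################:.     .:+++++++++++++++++
194 ++++++::.  .:+##############+:       :+++++++++++++++++
195 ++++++::.. .:+##############+.       :+++++++++++++++++
196 +++++++::...:+##############:.       :+++++++++++++++++
197 +++++++::::::+##############:        :+++++++++++++++++
198 +++++++::::+++#####++#######:        :+++++++++++++++++
199 +++++++:::+++++###++++######:        :+++++++++++++++++
200 ++++++:::::++++###+++++#####:        :+++++++++++++++++
201 ++++++:::::::+++##+++++####+:        :+++++
[... 2192 characters left out ...]
++++++++++++++++++++++++++++++++++++++++
239 #############++++++++++++++++++++++++++++++++++++++++++
240 #+#####+#####++++++++++++++++++++++++++++++++++++++++++
241 ###+#++#+####++++++++++++++++++++++++++++++++++++++++++
242 #############++++++++++++++++++++++++++++++++++++++++++
243 ##########+#+++++++++++++++++++++++++++++++++++++++++++
244 ###########++++++++++++++++++++++++++++++++++++++++++++
245 #########+###++++++++++++++++++++++++++++++++++++++++++
246 #############++++++++++++++++++++++++++++++++++++++++++
247 #############++++++++++++++++++++++++++++++++++++++++++
248 #############++++++++++++++++++++++++++++++++++++++++++
249 ############+++++++++++++++++++++++++++++++++++++++++++
```

The plate is held. Its hole is at (305,228) and its edges are within about 1 px of the model, so the grasp transform is good. Transferring now.

```bash
python3 -m handwheel '[{"x":0.2,"y":-0.09,"z":-0.04,"wx":0,"wy":0,"wz":0},{"x":0.4,"y":-0.18,"z":-0.08,"wx":0,"wy":0,"wz":0},{"x":0.6,"y":-0.26,"z":-0.1,"wx":0,"wy":0,"wz":0},{"x":0.8,"y":-0.34,"z":-0.1,"wx":0,"wy":0,"wz":0},{"x":1,"y":-0.43,"z":-0.1,"wx":0,"wy":0,"wz":0}]' >/dev/null; python3 -m handwheel '[{"x":0.2,"y":-0.09,"z":0,"wx":-0.03,"wy":0.01,"wz":-0.034},{"x":0.4,"y":-0.18,"z":0,"wx":-0.06,"wy":0.02,"wz":-0.068},{"x":0.6,"y":-0.26,"z":0,"wx":-0.09,"wy":0.03,"wz":-0.102},{"x":0.8,"y":-0.34,"z":0,"wx":-0.12,"wy":0.04,"wz":-0.136},{"x":0.95,"y":-0.4,"z":0,"wx":-0.16,"wy":0.05,"wz":-0.182}]'; python3 - <<'E'
from h import *
goto(RT,placed(.05))
E
```

```text
clock: 8.35
tcp_pos: [0.5667, 0.1057, 0.1642]
tcp_rot: [[-0.08, 0.878, 0.473], [0.997, 0.064, 0.051], [0.014, 0.475, -0.88]]
ft_force: [0.4, -0.2, -2.3]
gripper_width: 0.0108
grip_force: 78.8
t 8.35 shift [0.4282 0.0174 0.1681] turn [-0.009   0.0011 -0.0113] F [ 0.4 -0.2 -2.3] w 0.0108
```

```bash
python3 -m handwheel '[{"x":0.1,"y":0,"z":0.02,"wx":-0.005,"wy":0.001,"wz":-0.006},{"x":0.22,"y":0.01,"z":0.04,"wx":-0.009,"wy":0.001,"wz":-0.011},{"x":0.32,"y":0.01,"z":0.08,"wx":-0.009,"wy":0.001,"wz":-0.011},{"x":0.42,"y":0.017,"z":0.12,"wx":-0.009,"wy":0.001,"wz":-0.011},{"x":0.42,"y":0.017,"z":0.12,"wx":-0.009,"wy":0.001,"wz":-0.011}]' > /dev/null; python3 -m handwheel '[{"x":0,"y":0,"z":0,"wx":0,"wy":0,"wz":0},{"x":0,"y":0,"z":0,"wx":0,"wy":0,"wz":0},{"x":0,"y":0,"z":0,"wx":0,"wy":0,"wz":0},{"x":0,"y":0,"z":0,"wx":0,"wy":0,"wz":0},{"x":0,"y":0,"z":0,"wx":0,"wy":0,"wz":0}]'; cat >> h.py <<'E'
def held():
    s=ctrl.read_state();q=np.array(s['tcp_pos']);T=np.array(s['tcp_rot'])
    f=lambda a,b,c:q+T@(TIN+[b,a,-c])
    print('plate in casing mm',np.round(RC.T@(f(0,0,0)-C)*1000,1),'rot err deg',np.round(Rn.from_matrix(RT.T@T).as_rotvec(degrees=True),1))
    for c in('scene','top'): print(c,'corners',np.round(proj(c,[f(a*.06,b*.04,.006) for a,b in((1,1),(1,-1),(-1,-1),(-1,1))]),1).tolist(),'holes',np.round(proj(c,[f(.044,.022,.006),f(-.044,-.022,.006)]),1).tolist())
def asc(c,x0,x1,y0,y1):
    im=ctrl.get_image(c)
    for y in range(y0,y1): print(y,''.join('#' if v<40 else '+' if v<75 else ':' if v<120 else '.' if v<165 else ' ' for v in im[y,x0:x1].min(1)))
E
python3 - <<'E'
from h import *
goto(RT,placed(.02)); held()
asc('scene',395,470,125,190)
asc('top',150,235,110,190)
E
```

```text
clock: 9.35
tcp_pos: [0.5731, 0.1672, 0.1504]
tcp_rot: [[-0.106, 0.863, 0.494], [0.994, 0.092, 0.053], [0.001, 0.497, -0.868]]
ft_force: [-1.1, -0.4, -1.6]
gripper_width: 0.0107
grip_force: 78.9
t 9.35 shift [ 0.0247 -0.0028  0.2461] turn [-0.0013  0.0008 -0.002 ] F [-1.1 -0.4 -1.6] w 0.0107
plate in casing mm [ 0.5 -3.6 56.9] rot err deg [ 0.2 -0.2  0.4]
scene corners [[449.3, 158.6], [427.3, 173.3], [396.9, 160.8], [417.6, 147.6]] holes [[439.9, 160.2], [405.4, 159.3]]
top corners [[176.0, 140.1], [210.3, 135.6], [219.8, 184.1], [186.8, 188.4]] holes [[185.1, 145.7], [211.1, 178.8]]
125 +:::::+###########################+++::::+++++:::::++++++++++++++++++++++++
126 :::::::+########################+++++::::++++++:::::+++++++++++++++++++++++
127 :::::::++###++#################+++##++++++#+++++:::::++++++++++++++++++++++
128 ::::::::++##++################+++####++++##++++++::::++++++++++++++++++++++
129 ::::::::++###+###############++#######+++#++++++++::::+++++++++++++++++++++
130 :::::::::+############################++#++++++++++:::::+++++++++++++++++++
131 :::::::::++#############
[... 11191 characters left out ...]
+++:++++++++++++++#+:..++###########+.   ..:..::::::::::##########++++
183 :::::++++++:.:+:+++++++++++##++++++##:.:+###########.     :..:..::::..:####+##+++++++
184 ::::::::::::+:+++++++++++++++####+++##:.:+##########.     :..:...::::. #+++++++++++++
185 :::::::::::+++########+++##+++#####+++#+:.+#########.      :...::::++++++#+++++++++++
186 ::::::::::++#####++####++##+++######+++#+::+########.   ...:++#++#+++++++++++++++++#+
187 ::::::::+##############++##+++########++#++:+#######+++#####++++++++++##++++++++#++##
188 ::::::+################++##++##########++##::########++++++#+++++++++++#++++++++#+++#
189 :::++################++++#+++###########++#+++#######++++++++++++#+++++++#+++++#++++#
```

Both cameras now show the plate's holes, at top (185.5,145.7) and (211.1,178.4) and scene (441.3,160.3). That is within 0.5 px of the prediction in top and 1.4 px in scene. I'll centre the plate and go down to 20 mm above the rim.

```bash
python3 -m handwheel '[{"x":0.025,"y":-0.003,"z":0.06,"wx":-0.001,"wy":0.001,"wz":-0.002},{"x":0.025,"y":-0.003,"z":0.12,"wx":-0.001,"wy":0.001,"wz":-0.002},{"x":0.025,"y":-0.003,"z":0.18,"wx":-0.001,"wy":0.001,"wz":-0.002},{"x":0.025,"y":-0.003,"z":0.24,"wx":-0.001,"wy":0.001,"wz":-0.002},{"x":0.025,"y":-0.003,"z":0.24,"wx":-0.001,"wy":0.001,"wz":-0.002}]'; python3 - <<'E'
from h import *
import time
goto(RT,placed(.0)); held()
asc('top',178,222,140,186)
asc('scene',425,455,165,182)
E
```

```text
clock: 9.95
tcp_pos: [0.5898, 0.1729, 0.1168]
tcp_rot: [[-0.113, 0.862, 0.494], [0.994, 0.098, 0.056], [-0.0, 0.497, -0.868]]
ft_force: [-0.7, 0.2, -0.5]
gripper_width: 0.0105
grip_force: 78.8
t 9.95 shift [-0.0014  0.0094  0.1281] turn [-0.0011 -0.      0.0002] F [-0.7  0.2 -0.5] w 0.0105
plate in casing mm [-1.3  0.2 19.2] rot err deg [ 0.2  0.  -0. ]
scene corners [[451.6, 169.3], [430.3, 184.1], [400.0, 171.0], [420.2, 157.8]] holes [[442.4, 170.9], [408.4, 169.6]]
top corners [[177.6, 137.2], [210.8, 132.6], [220.4, 179.7], [188.3, 184.2]] holes [[186.5, 142.6], [211.9, 174.6]]
140 +.      ..                         :###+#+++
141 +.     :#++.                       .###+++++
142 #.     #+:+:                        ###++++#
143 #.     +###:                        +####+++
144 #+.    :###:                        :###++++
145 #+.     ...                         :###++#+
146 ++.      ..                         .###+++#
147 +#:.:::+###+.                        ###++++
148 ###+:::+#++#+.                       +##++++
149 +++.  .:++###:                       :###+##
150 +++::::+######. 
[... 1638 characters left out ...]
#+#####
184 +++############+##++#########+##########++#+
185 +++#############+#+:###############+++++++++
165 :........    ....::::::::+++++
166 .........       ....:::::::::+
167 .........         .....:::::::
168 .......               ...:::::
169 ......            ...   ...:++
170 .....            .....   ..:++
171 ...             ..::..  ...:++
172 ..              ..... ...::+++
173                 ........::++++
174                    ...:::++#++
175                   ...::+++###+
176                 ....::+######+
177                ....::+########
178              ....::::+########
179             ....:+++++########
180            ...::+#############
181 ...      ....::++#############
```

Both pin tips show bright inside their holes, at top (187,141.8) and (213,174). That is slightly uphill of centre and matches the 1.3 mm x error, so I'll correct it and lower the plate.

```bash
python3 -m handwheel '[{"x":-0.001,"y":0.01,"z":0,"wx":-0.001,"wy":0,"wz":0},{"x":-0.001,"y":0.01,"z":0.015,"wx":-0.001,"wy":0,"wz":0},{"x":-0.001,"y":0.01,"z":0.03,"wx":-0.001,"wy":0,"wz":0},{"x":-0.001,"y":0.01,"z":0.045,"wx":-0.001,"wy":0,"wz":0},{"x":-0.001,"y":0.01,"z":0.06,"wx":-0.001,"wy":0,"wz":0}]'; python3 - <<'E'
from h import *
goto(RT,placed(.0)); held()
asc('top',180,220,139,150)
asc('top',180,220,168,182)
E
```

```text
clock: 10.55
tcp_pos: [0.5959, 0.1737, 0.1116]
tcp_rot: [[-0.113, 0.859, 0.499], [0.994, 0.098, 0.057], [0.0, 0.502, -0.865]]
ft_force: [0.0, 0.3, -2.3]
gripper_width: 0.0108
grip_force: 78.8
t 10.55 shift [-0.0018 -0.0092  0.0776] turn [ 0.0007 -0.0002  0.0001] F [ 0.   0.3 -2.3] w 0.0108
plate in casing mm [ 1.3  0.3 11.6] rot err deg [-0.1  0.  -0. ]
scene corners [[452.7, 171.8], [431.5, 186.6], [401.2, 173.6], [421.3, 160.3]] holes [[443.6, 173.3], [409.6, 172.1]]
top corners [[177.9, 135.4], [211.0, 130.8], [220.6, 177.7], [188.6, 182.1]] holes [[186.8, 140.8], [212.1, 172.6]]
139      .##+.                        ####+#
140      :#+++.                       ###+#+
141 .    :+.::.                       :##+++
142 .    .:.::                        :###+#
143 .     ...                         .##+##
144 .                                  ###++
145 :..:.:+##+.                        ###++
146 #+::::####+.                       :##++
147 #:.. .:++##+.                      :##++
148 +:::::+#####:                      .##++
149 ##:...+######:                      ###+
168 ####################:.....:..:.:.:.:::.:
169 ####################+:.....::.:.:...::.:
170 #####################:......:.:::::.:..:
171 +:++#################+. :..:..:+++::.:::
172 ..:::++###############. .:..:.:#+++:.:.:
173 +::. .::++############+. ..::.:#++++.:..
174 ++##+:..::+############.  ..:.::+:+::::.
175 +++++###:.:+###########:   ....:::::.:::
176 ##+++:++#+:.++#########+.   ::..::.::::.
177 +++###+++##:.:+########+.   ::..:...::..
178 #++#####+++#+::+########.    ....:...:::
179 #+++######++#+::########.      :::++++##
180 #++########++#+++#######:.:.:+######+###
181 ++##########++#+:+############++#+#+#++#
```

```bash
python3 -m handwheel '[{"x":-0.001,"y":-0.007,"z":0,"wx":0,"wy":0,"wz":0},{"x":-0.001,"y":-0.007,"z":0.015,"wx":0,"wy":0,"wz":0},{"x":-0.001,"y":-0.007,"z":0.03,"wx":0,"wy":0,"wz":0},{"x":-0.001,"y":-0.007,"z":0.045,"wx":0,"wy":0,"wz":0},{"x":-0.001,"y":-0.007,"z":0.045,"wx":0,"wy":0,"wz":0}]'; python3 - <<'E'
from h import *
goto(RT,placed(.0)); held()
asc('top',180,220,137,147)
asc('top',180,220,168,178)
E
```

```text
clock: 11.15
tcp_pos: [0.5983, 0.1738, 0.105]
tcp_rot: [[-0.113, 0.86, 0.498], [0.994, 0.098, 0.057], [0.0, 0.501, -0.865]]
ft_force: [0.4, 0.3, -0.5]
gripper_width: 0.0106
grip_force: 78.8
t 11.15 shift [-0.0006 -0.001   0.0314] turn [ 0.0005 -0.0002  0.0001] F [ 0.4  0.3 -0.5] w 0.0106
plate in casing mm [0.1 0.1 4.7] rot err deg [-0.1  0.  -0. ]
scene corners [[452.7, 173.8], [431.5, 188.6], [401.3, 175.4], [421.3, 162.1]] holes [[443.5, 175.3], [409.7, 174.0]]
top corners [[178.6, 135.1], [211.5, 130.6], [221.1, 177.3], [189.3, 181.6]] holes [[187.5, 140.5], [212.6, 172.2]]
137 .                                 ###+++
138 .      ..                         +#+++:
139 .     :##+.                       :##+++
140 .     +::+:.                      .##+++
141 :     :.:+:                       .##+#+
142 +.    ..:#.                        ##+#+
143 +.      .:.                        :##++
144 #.      .:.                        :###+
145 #+:.::+###+.                       .##++
146 ##+::::+++#+.                       ###+
168 #####################:.....::.::::::.:::
169 #####################+:.:...:....:::::::
170 ++####################. :..::..::+::::.:
171 :::::++###############+:.......:#+++:.:.
172 :.....::+##############. ...:.:+++++:.:.
173 ###++:..::+############+. ..:.:+++++:::.
174 :++++##+...+###########+.  .:..:::+::::.
175 +++++++##+..:+##########.   .:..::::.:::
176 :++###+++##+::+#########:    .:....:::::
177 #+++####+++##:.+########:     :.....:::.
```

The pins are through both holes with no side force, and the plate sits 4.7 mm above the rim. I'll lower it to the rim while watching the force.

```bash
python3 -m handwheel '[{"x":0,"y":-0.001,"z":0.01,"wx":0,"wy":0,"wz":0},{"x":0,"y":-0.001,"z":0.018,"wx":0,"wy":0,"wz":0},{"x":0,"y":-0.001,"z":0.024,"wx":0,"wy":0,"wz":0},{"x":0,"y":-0.001,"z":0.028,"wx":0,"wy":0,"wz":0},{"x":0,"y":-0.001,"z":0.028,"wx":0,"wy":0,"wz":0}]'; python3 - <<'E'
from h import *
goto(RT,placed(.0)); held()
E
```

```text
clock: 11.75
tcp_pos: [0.6004, 0.1741, 0.1016]
tcp_rot: [[-0.114, 0.859, 0.499], [0.994, 0.098, 0.057], [0.0, 0.502, -0.865]]
ft_force: [0.3, -0.3, -1.4]
gripper_width: 0.0104
grip_force: 78.9
t 11.75 shift [-0.0009 -0.0017  0.0052] turn [ 0.0007 -0.0002  0.0001] F [ 0.3 -0.3 -1.4] w 0.0104
plate in casing mm [0.2 0.1 0.8] rot err deg [-0.1  0.  -0. ]
scene corners [[452.9, 175.0], [431.8, 189.7], [401.6, 176.5], [421.6, 163.2]] holes [[443.8, 176.5], [410.0, 175.1]]
top corners [[178.9, 134.7], [211.7, 130.2], [221.2, 176.7], [189.6, 181.1]] holes [[187.7, 140.1], [212.8, 171.7]]
```

```bash
python3 -m handwheel '[{"x":0,"y":-0.001,"z":0.004,"wx":0,"wy":0,"wz":0},{"x":0,"y":-0.001,"z":0.007,"wx":0,"wy":0,"wz":0},{"x":0,"y":-0.001,"z":0.01,"wx":0,"wy":0,"wz":0},{"x":0,"y":-0.001,"z":0.013,"wx":0,"wy":0,"wz":0},{"x":0,"y":-0.001,"z":0.013,"wx":0,"wy":0,"wz":0}]'; python3 - <<'E'
from h import *
goto(RT,placed(.0)); held()
E
```

```text
clock: 12.25
tcp_pos: [0.6007, 0.1741, 0.1014]
tcp_rot: [[-0.114, 0.859, 0.5], [0.994, 0.098, 0.058], [0.001, 0.503, -0.864]]
ft_force: [-17.8, -3.6, 20.2]
gripper_width: 0.011
grip_force: 82.3
t 12.25 shift [-0.0012 -0.0027  0.0029] turn [ 0.0011 -0.0003  0.0001] F [-17.8  -3.6  20.2] w 0.011
plate in casing mm [0.4 0.2 0.4] rot err deg [-0.2  0.1 -0. ]
scene corners [[453.0, 175.0], [431.9, 189.8], [401.7, 176.7], [421.7, 163.4]] holes [[443.8, 176.6], [410.0, 175.2]]
top corners [[178.9, 134.6], [211.7, 130.1], [221.2, 176.6], [189.6, 181.0]] holes [[187.7, 140.0], [212.8, 171.6]]
```

The plate is seated. It stopped firmly with 26 N along the rim normal, at model height +0.4 mm and with 0.2 deg tilt. I'll ease the force, let go gently and back off.

```bash
python3 -m handwheel '[{"x":0,"y":0,"z":-0.003,"wx":0,"wy":0,"wz":0},{"x":0,"y":0,"z":-0.005,"wx":0,"wy":0,"wz":0},{"x":0,"y":0,"z":-0.005,"wx":0,"wy":0,"wz":0},{"x":0,"y":0,"z":-0.005,"wx":0,"wy":0,"wz":0},{"x":0,"y":0,"z":-0.005,"wx":0,"wy":0,"wz":0}]'; python3 -m handwheel '[{"x":0,"y":0,"z":0,"wx":0,"wy":0,"wz":0},{"x":0,"y":0,"z":0,"wx":0,"wy":0,"wz":0},{"x":0,"y":0,"z":0,"wx":0,"wy":0,"wz":0},{"x":0,"y":0,"z":0,"wx":0,"wy":0,"wz":0},{"x":0,"y":0,"z":0,"wx":0,"wy":0,"wz":0}]' 0.45;  python3 -m handwheel '[{"x":0,"y":0,"z":-0.1,"wx":0,"wy":0,"wz":0},{"x":0,"y":0,"z":-0.25,"wx":0,"wy":0,"wz":0},{"x":0,"y":0,"z":-0.4,"wx":0,"wy":0,"wz":0},{"x":0,"y":0,"z":-0.5,"wx":0,"wy":0,"wz":0},{"x":0,"y":0,"z":-0.5,"wx":0,"wy":0,"wz":0}]'; python3 - <<'E'
from h import *
f=lambda P:C+RC@P
for c in('scene','top'): print(c,'corners',np.round(proj(c,[f([a*.06,b*.04,.006]) for a,b in((1,1),(1,-1),(-1,-1),(-1,1))]),1).tolist(),'holes',np.round(proj(c,[f([.044,.022,.006]),f([-.044,-.022,.006])]),1).tolist())
asc('top',143,225,125,190)
asc('scene',395,475,130,195)
E
```

```text
clock: 12.75
tcp_pos: [0.6006, 0.1741, 0.1015]
tcp_rot: [[-0.114, 0.859, 0.499], [0.994, 0.098, 0.058], [0.001, 0.503, -0.865]]
ft_force: [-10.1, -0.5, 9.5]
gripper_width: 0.0108
grip_force: 80.8
clock: 13.25
tcp_pos: [0.6008, 0.1741, 0.1005]
tcp_rot: [[-0.113, 0.859, 0.499], [0.994, 0.098, 0.057], [0.0, 0.502, -0.865]]
ft_force: [-0.2, -0.1, -0.3]
gripper_width: 0.0386
grip_force: 0.0
clock: 13.75
tcp_pos: [0.5639, 0.1702, 0.1677]
tcp_rot: [[-0.114, 0.858, 0.501], [0.994, 0.098, 0.059], [0.001, 0.505, -0.863]]
ft_force: [-0.0, -0.2, 0.1]
gripper_width: 0.0386
grip_force: 0.0
scene corners [[452.8, 175.2], [431.7, 190.0], [401.6, 176.7], [421.6, 163.4]] holes [[443.7, 176.8], [409.9, 175.3]]
top corners [[179.1, 134.7], [211.8, 130.2], [221.3, 176.7], [189.7, 181.1]] holes [[187.9, 140.0], [212.9, 171.7]]
125 :::::::::+:::::::::::::::::::::++:::++::::::::::::::::::::::::::::++::::::::++++++
126 ::::::::::::::::::::::::::::::::::::::::::::::::::::++:::++++:::::+:::++++####++++
127 ::::::::::::::+::::::+:::::::::::::::::::::::::::::::::::++++++++++####++++:::+:++
128 ::::::::::::::::::
[... 10196 characters left out ...]
++++::::::::::::::::
187 +++++++++++++:::::++++++#+++:::...      ...:::+########++++++++::.::::::::::::::
188 +++++++#+++++++:+::+++++++++++::.....  ...::++#######++++++++++:::::::::::::::::
189 +++++++#+++++++++:++:+++++++++++:::......::+########++++++++++:::::++:::::::::::
190 ++++++#+++##++++++++:::::++++++#++:::..::++#######+++++++++++:::::++::::::::::::
191 ++++++++#+#####++++++::::::++++++#+++:::+########+++++++++++:::::++:::::::::::::
192 +++++++++++###++#++++++::+:::+++++##++++########+++++++++++::::++:::::::::::::::
193 +++++++++++++#####++++++++:::::::++###########++++++++++++::::++::::::::::::::::
194 +++++++#++#++++######++++++++::::++##########++++++++++++::::+++::::::::::::::::
```

The plate's edges sit on the seated model: top right corner at (213,130.5) against a predicted (211.8,130.2), and both pins show in the holes. Next I'll fit the knob bar's angle from both cameras.

```bash
cat >> h.py <<'E'
def barfit(show=True):
    ims={c:ctrl.get_image(c).max(2).astype(float) for c in('top','scene')}
    def score(p):
        th,dx,dy=p; s=0
        a=np.radians(th);B=np.array([[np.cos(a),-np.sin(a)],[np.sin(a),np.cos(a)]])
        def hull(c,g):
            P=[]
            for u in(-.023-g,.023+g):
                for v in(-.006-g,.006+g):
                    for z in(.020,.0445+g): 
                        q=B@[u,v]; P.append(C+RC@[q[0]+dx,q[1]+.112+dy,z])
            h=cv2.convexHull(proj(c,P).astype(np.float32)*16+8).astype(np.int32)
            m=np.zeros((400,640),np.uint8);cv2.fillConvexPoly(m,h,255,shift=4);return m>0
        for c in ims:
            i=hull(c,0);o=hull(c,.006)&~i
            s+=np.minimum(ims[c],130)[i].mean()-np.minimum(ims[c],130)[o].mean()
        return s
    R=[]
    for th in range(-90,90,5): R.append((min((score((th,dx,dy)),dx,dy) for dx in(-.003,0,.003) for dy in(-.003,0,.003)),th))
    R.sort(); return [(r[1],round(r[0][0],1),r[0][1:]) for r in R[:5]]
E
python3 - <<'E'
from h import *
print(barfit())
E
```

```text
[(-55, np.float64(-94.4), (0, -0.003)), (-50, np.float64(-93.3), (0, 0)), (-60, np.float64(-91.3), (0, -0.003)), (-45, np.float64(-91.3), (0, 0)), (-65, np.float64(-84.6), (-0.003, 0.003))]
```

The bar lies at about -52 deg in the casing frame, so tool y should be at +38 deg. I'll move above the knob.

```bash
cat >> h.py <<'E'
def knobR(phi):
    a=np.radians(phi); y=RC@[np.cos(a),np.sin(a),0]; z=-RC[:,2]; return np.c_[np.cross(y,z),y,z]
def knobp(phi,h,xo=-.0065): return C+RC@[0,.112,h]-knobR(phi)@[xo,0,0]
E
python3 - <<'E'
from h import *
goto(knobR(38),knobp(38,.06))
E
```

```text
t 13.95 shift [ 0.7377 -0.0214  0.0349] turn [ 0.0003 -0.     -0.211 ] F [ 0.1 -0.7 -0.5] w 0.0386
```

```bash
python3 -m handwheel '[{"x":0.15,"y":0,"z":0,"wx":0,"wy":0,"wz":-0.042},{"x":0.3,"y":-0.01,"z":0.01,"wx":0,"wy":0,"wz":-0.084},{"x":0.45,"y":-0.02,"z":0.02,"wx":0,"wy":0,"wz":-0.127},{"x":0.6,"y":-0.021,"z":0.03,"wx":0,"wy":0,"wz":-0.169},{"x":0.738,"y":-0.021,"z":0.035,"wx":0,"wy":0,"wz":-0.211}]' >/dev/null;  python3 -m handwheel '[{"x":0,"y":0,"z":0,"wx":0,"wy":0,"wz":0},{"x":0,"y":0,"z":0,"wx":0,"wy":0,"wz":0},{"x":0,"y":0,"z":0,"wx":0,"wy":0,"wz":0},{"x":0,"y":0,"z":0,"wx":0,"wy":0,"wz":0},{"x":0,"y":0,"z":0,"wx":0,"wy":0,"wz":0}]' 0.5;python3 - <<'E'
from h import *
goto(knobR(38),knobp(38,.025))
# predicted finger-tip points: pads centre +-21 mm along tool y, tip 28 mm behind TCP plus ~6 swing
s=ctrl.read_state();q=np.array(s['tcp_pos']);T=np.array(s['tcp_rot'])
for xo in(-.0065,0):
  for c in('scene','top'): print(xo,c,np.round(proj(c,[q+T@[xo,y,-.034] for y in(.0215,-.0215)]),1).tolist())
for c in('scene','top'): print(c,'bartop ends',np.round(proj(c,[C+RC@[.023*k*np.cos(np.radians(-52)),.112+.023*k*np.sin(np.radians(-52)),.0445] for k in(1,-1)]),1).tolist())
asc('scene',425,485,110,170)
asc('top',120,190,130,185)
E
```

```text
clock: 14.95
tcp_pos: [0.5508, 0.279, 0.1594]
tcp_rot: [[-0.617, 0.609, 0.499], [0.724, 0.688, 0.057], [-0.308, 0.396, -0.865]]
ft_force: [-0.1, -0.2, 0.2]
gripper_width: 0.0427
grip_force: 0.0
t 14.95 shift [ 0.0065 -0.0022  0.2392] turn [ 0.0006  0.0004 -0.0005] F [-0.1 -0.2  0.2] w 0.0427
-0.0065 scene [[458.4, 129.4], [442.4, 131.3]]
-0.0065 top [[139.0, 167.2], [154.0, 179.5]]
0 scene [[458.6, 128.2], [442.6, 130.2]]
0 top [[137.3, 169.1], [152.3, 181.4]]
scene bartop ends [[452.0, 149.9], [453.2, 141.6]]
top bartop ends [[157.8, 160.4], [145.7, 173.6]]
110 ########+++####++++++++++++++++############+++++++++++++++++
111 ###############+++++++++++++++++##########++++++++++++++++++
112 ###############+++++++++++++++++#######+++++++++++++++++++++
113 +##############+++++++++++++++++######++++++++++++++++++++++
114 ++#############+++++++++++++++++++###+++++++++++++++++++++++
115 ++##############+++++++++++++++++++##+++++++++++++++++++++++
116 +++###########+##++++++++++++++++:+##+++++++++++++++++++++++
117 ++++++++++###+++#++++++++++++++++:++#+++++++++++++++++++++++
118 +++++++++++
[... 6789 characters left out ...]
#+#+###++++++++++++++##+.
176 ++::############+::++::::::+++::+++++++++++++#+++++++++++++++++###+++.
177 ##++############+::::::::::++++:++++++++++++++++#+++####+++++++###+##.
178 ################+::::::::::::++:::++++++++++++#++++++###+:+:+++###+##.
179 ################+::+::::+::::++::::++++++++++++##++##++#++++:+++##+##+
180 ################+::+++::+::::::++:++++++++++++++++++#####+++++++#++##+
181 ################++::++:::::::::::+##+++++++++++:+########+++###+++++#+
182 #################+:::::::::::::::+#+++++++++++#####++######+#+########
183 ##################++:+::::::::::+##+++++++:::+##+++++###++###++#######
184 ####################+::+:::++:++##++#+:::::::+##+:::+########+####+#+#
```

The open fingers straddle the bar in the scene view, with tips near columns 442 and 458 and the bar at 450-457. Descending.

```bash
python3 -m handwheel '[{"x":0.006,"y":-0.002,"z":0.08,"wx":0,"wy":0,"wz":0},{"x":0.006,"y":-0.002,"z":0.16,"wx":0,"wy":0,"wz":0},{"x":0.006,"y":-0.002,"z":0.24,"wx":0,"wy":0,"wz":0},{"x":0.006,"y":-0.002,"z":0.32,"wx":0,"wy":0,"wz":0},{"x":0.006,"y":-0.002,"z":0.32,"wx":0,"wy":0,"wz":0}]';python3 - <<'E'
from h import *
goto(knobR(38),knobp(38,-.004))
asc('scene',425,475,122,168)
E
```

```text
clock: 15.55
tcp_pos: [0.5737, 0.2824, 0.1148]
tcp_rot: [[-0.619, 0.609, 0.496], [0.723, 0.689, 0.056], [-0.308, 0.393, -0.866]]
ft_force: [-0.8, 0.7, -0.8]
gripper_width: 0.0427
grip_force: 0.0
t 15.55 shift [-0.007   0.0077  0.0982] turn [-0.0004  0.      0.0001] F [-0.8  0.7 -0.8] w 0.0427
122 +########++++++####+++++++++++#######++++#####++++
123 ++#######+++++###+++++++++++++########+#######++++
124 ++########+++####+:++++++++++++##############+++++
125 :++#######+++####+:::++++++++++##############+++++
126 ::++#######+#####+::::+++++++++++############+++++
127 :::+#############+:::::++++++++++###########++++++
128 :::++############++:::::++++++++++########++++++++
129 ::::+#############++:::::+++++++++#####+++++++++++
130 ::::++############+++:::::+++++++++####+++++++++++
131 :::::++############+++:::::++++++++++##+++++++++++
132 ::::::++++++#######++++::::++++++++++##+++++++++++
133 :::::::++++++##+++#+++++::::+++++++++##+++++++++++
134 :::::::::::++#++++#++++++::::++++++:+##+++++++++++
135 ::::::::::::++++++##++++++::::+++++:++#+++++++++++
136 :::::::::::::+++++##+++++++::::+
[... 1023 characters left out ...]
::::::::::::++++####++:+:+++++++++++::::
156 ::::::::::::::::::::::++++####+++++++++++++++++:::
157 ::::::::::::::::::::::++++####++++++++++++++++++::
158 ::::::::::::::::::::::++++++##+++++++++++++++++++:
159 ::::::::::::::::::::::+++#++++++++++++++++++++++++
160 ::+++:::::::::::::::::++++#+++++++++++++++++++++++
161 ::+++::+:::::::::::::++++#+#++++++++++++++++++++++
162 ::++:::::::::::::::::++++##+++++++++++++++++++++++
163 ::::....::::::::::::::+++++++++++++++::+++++++++++
164 ....    .:++:::::::::::++++++++++++++::::+++++++++
165 ..      .:+++++:::::::::::+++++++++++:++::::++++++
166       ...:++++++++::::::::::+++++++++::::::::::+++
167      ....:++++++++++::::::::::::+++:::::::::::::::
```

```bash
python3 -m handwheel '[{"x":-0.005,"y":0.008,"z":0.03,"wx":0,"wy":0,"wz":0},{"x":-0.005,"y":0.008,"z":0.06,"wx":0,"wy":0,"wz":0},{"x":-0.005,"y":0.008,"z":0.08,"wx":0,"wy":0,"wz":0},{"x":-0.005,"y":0.008,"z":0.098,"wx":0,"wy":0,"wz":0},{"x":-0.005,"y":0.008,"z":0.098,"wx":0,"wy":0,"wz":0}]';python3 - <<'E'
from h import *
goto(knobR(38),knobp(38,-.004))
asc('scene',430,475,135,168)
E
```

```text
clock: 16.1
tcp_pos: [0.5824, 0.2841, 0.1052]
tcp_rot: [[-0.618, 0.608, 0.498], [0.723, 0.689, 0.057], [-0.308, 0.396, -0.865]]
ft_force: [0.5, -0.2, -0.3]
gripper_width: 0.0428
grip_force: 0.0
t 16.1 shift [ 0.0008 -0.0102  0.013 ] turn [0.0006 0.0002 0.    ] F [ 0.5 -0.2 -0.3] w 0.0428
135 :++############++++++::::++++++++###+++++++++
136 ::+++++++#######+#++++::::++++++++##+++++++++
137 :::+++:+++#+++##+++++++::::++++::+#++++++++++
138 :::::::::+#+++##++++++++::::+++::+#++++++++++
139 :::::::::++++++#+++++++++::::++::+##+++++++++
140 :::::::::++++++#++++++++++::::+:++##+++++++++
141 :::::::::++++++#++++++##+++::::+:+#++++++++++
142 ::::::::::+++++#++++++####++:::::++#+++++++++
143 ::::::::::+++++++++++#####+++::::++++++++++++
144 ::::::::::+++++++++++#####++++:+::+++++++++++
145 ::::::::::+++++++++++######+++++:::++++++++++
146 ::::::::::+++:+++++++#####++++++::::+++++++++
147 :::::::::::++::++:+++######++++++::::++++++++
148 :::::::::::::::+:::++######+++++++::::+++++++
149 ::::::::::::::::::::+######++++++++::::++++++
150 ::::::::::::::::::::+#####++++++++++::::+++++
151 ::::::::::::::::::::+#####+++++++++++::::++++
152 ::::::::::::::::::+++#####++:+++++++++::::+++
153 ::::::::::::::::::+++####+++::+++++++++::::++
154 :::::::::::::::::++++####++:::++++++++++::::+
155 :::::::::::::::::++++####++:::+++++++++++::::
156 :::::::::::::::::++++####+++++++++++++++++:::
157 :::::::::::::::::++++####++++++++++++++++++::
158 ::::::::::::::::::++++##++++++++++++++++++++:
159 :::::::::::::::::+++##+++++++++++++++++++++++
160 ++:::::::::::::::+++####+++++++++++++++++++++
161 ::::::::::::::::++++#++++++++++++++++++++++++
162 ::::::::::::::::++++#+#++++++++++++++++++++++
163 ....:+:::::::::::++++++++++++++++:+++++++++++
164    .:+++:::::::::::++++++++++++++::++++++++++
165    .:++++++::::::::::++++++++++++++::+:++++++
166  ...:+++++++:+:::::::::+++++++++::::::::::+++
167 ....:++++++++++:::::::::::::++::::::+:::::::+
```

```bash
python3 -m handwheel '[{"x":0,"y":-0.009,"z":0.01,"wx":0,"wy":0,"wz":0},{"x":0,"y":-0.009,"z":0.02,"wx":0,"wy":0,"wz":0},{"x":0,"y":-0.009,"z":0.034,"wx":0,"wy":0,"wz":0},{"x":0,"y":-0.009,"z":0.034,"wx":0,"wy":0,"wz":0},{"x":0,"y":-0.009,"z":0.034,"wx":0,"wy":0,"wz":0}]'; python3 -m handwheel '[{"x":0,"y":0,"z":0,"wx":0,"wy":0,"wz":0},{"x":0,"y":0,"z":0,"wx":0,"wy":0,"wz":0},{"x":0,"y":0,"z":0,"wx":0,"wy":0,"wz":0},{"x":0,"y":0,"z":0,"wx":0,"wy":0,"wz":0},{"x":0,"y":0,"z":0,"wx":0,"wy":0,"wz":0}]' 0 60; python3 - <<'E'
from h import *
s=ctrl.read_state(); q=np.array(s['tcp_pos'])
print('tcp in casing mm',RC.T@(q-C)*1000); goto(knobR(38),knobp(38,-.007)); print(s['torque'])
E
```

```text
clock: 16.65
tcp_pos: [0.5841, 0.2835, 0.1004]
tcp_rot: [[-0.618, 0.608, 0.498], [0.723, 0.689, 0.057], [-0.308, 0.396, -0.865]]
ft_force: [0.5, -0.3, -0.3]
gripper_width: 0.0429
grip_force: 0.0
clock: 17.15
tcp_pos: [0.5839, 0.2833, 0.1006]
tcp_rot: [[-0.618, 0.608, 0.498], [0.723, 0.689, 0.057], [-0.308, 0.396, -0.865]]
ft_force: [-5.9, -1.4, 4.4]
gripper_width: 0.0103
grip_force: 59.4
tcp in casing mm [ -3.78184911 117.05798998  -6.67895787]
t 17.15 shift [ 0.0012 -0.0009  0.0021] turn [0.0006 0.0002 0.    ] F [-5.9 -1.4  4.4] w 0.0103
[-0.37703188  0.88790991 -0.23998371]
```

The bar is gripped at 59 N. I'll turn clockwise, which is +wz about the tool, in a first small step and check the force.

```bash
python3 -m handwheel '[{"x":0,"y":0.003,"z":0,"wx":0,"wy":0,"wz":0.022},{"x":0,"y":0.006,"z":0,"wx":0,"wy":0,"wz":0.044},{"x":-0.001,"y":0.009,"z":0,"wx":0,"wy":0,"wz":0.067},{"x":-0.002,"y":0.012,"z":0,"wx":0,"wy":0,"wz":0.089},{"x":-0.002,"y":0.012,"z":0,"wx":0,"wy":0,"wz":0.089}]' - 80; cat >> h.py <<'E'
def kn():
    s=ctrl.read_state(); q=np.array(s['tcp_pos']);T=np.array(s['tcp_rot']); y=RC.T@T[:,1]
    print('t',round(s['clock'],2),'phi',round(np.degrees(np.arctan2(y[1],y[0])),1),'axis pt in casing',np.round(RC.T@(q+T@[-.0065,0,0]-C)*1000,1),'F tool',np.round(T.T@np.array(s['ft_force']),1),'M tool',np.round(T.T@np.array(s['torque']),2),'w',round(s['gripper_width'],4))
E
python3 -c "
from h import *
kn()"
```

```text
clock: 17.65
tcp_pos: [0.5846, 0.2839, 0.1011]
tcp_rot: [[-0.425, 0.756, 0.498], [0.886, 0.461, 0.056], [-0.187, 0.465, -0.866]]
ft_force: [-8.0, -3.6, 7.5]
gripper_width: 0.0098
grip_force: 82.6
t 17.65 phi 21.9 axis pt in casing [ -0.5 111.5  -6.7] F tool [ -1.2  -4.2 -10.6] M tool [ 1.41 -0.09  0.13] w 0.0098
```

```bash
python3 -m handwheel '[{"x":0,"y":0.005,"z":0,"wx":0,"wy":0,"wz":0.039},{"x":-0.001,"y":0.01,"z":0,"wx":0,"wy":0,"wz":0.078},{"x":-0.003,"y":0.016,"z":0,"wx":0,"wy":0,"wz":0.117},{"x":-0.005,"y":0.02,"z":0,"wx":0,"wy":0,"wz":0.156},{"x":-0.008,"y":0.025,"z":0,"wx":0,"wy":0,"wz":0.194}]'; python3 -c "
from h import *
kn()"
```

```text
clock: 18.15
tcp_pos: [0.5865, 0.2842, 0.1022]
tcp_rot: [[0.086, 0.864, 0.496], [0.99, -0.131, 0.056], [0.113, 0.486, -0.867]]
ft_force: [-16.4, -3.8, 9.6]
gripper_width: 0.0094
grip_force: 83.3
t 18.15 phi -13.2 axis pt in casing [ -2.1 111.3  -6.7] F tool [ -4.1  -9.1 -16.7] M tool [ 2.23 -1.13 -0.09] w 0.0094
```

```bash
python3 -m handwheel '[{"x":0,"y":0.004,"z":0,"wx":0,"wy":0,"wz":0.033},{"x":-0.001,"y":0.008,"z":0,"wx":0,"wy":0,"wz":0.067},{"x":-0.002,"y":0.012,"z":0,"wx":0,"wy":0,"wz":0.1},{"x":-0.003,"y":0.015,"z":0,"wx":0,"wy":0,"wz":0.125},{"x":-0.004,"y":0.017,"z":0,"wx":0,"wy":0,"wz":0.14}]'; python3 - <<'E'
from h import *
kn()
asc('top',143,195,130,182)
for c in('top',): print('lip tip closed',np.round(proj(c,[C+RC@[x,.035,.013] for x in(-.04,.04)]),1).tolist(),'open',np.round(proj(c,[C+RC@[x,.0485,.013] for x in(-.04,.04)]),1).tolist())
E
```

```text
clock: 18.65
tcp_pos: [0.5875, 0.2838, 0.1028]
tcp_rot: [[0.442, 0.749, 0.494], [0.843, -0.535, 0.057], [0.307, 0.391, -0.868]]
ft_force: [-18.4, -2.1, 10.8]
gripper_width: 0.0099
grip_force: 109.9
t 18.65 phi -38.0 axis pt in casing [ -3.5 112.   -6.7] F tool [ -6.6  -8.5 -18.6] M tool [ 2.27 -1.77 -2.42] w 0.0099
130 ::::::::::::::::::+:::::::::::::::::::::::++++######
131 ::::::::::::::::::::::::::::::::::+++++#############
132 :::::::::::::::::+::::::::::++++###+++##############
133 ::::::::::::::::::::+++++###++++::::+########++::.  
134 :::::::::+:::+++++###+++++::+++++++++#+:::.         
135 +:::::+++++##+++++::::+:+++::+:+++++:.              
136 +++#####+++::::+++++:++++++:+++++++++.              
137 ++++:::+++++++++++++:++++++++++++++++.              
138 +++++++++:+++++++++++++:++++++:+++++#.      :#:.    
139 :+++++++++++++++++++++++++++++++++++#:     :###+.   
140 ::++++++++++++++++++++++++++++++++++#+.    :::++.   
141 :++++++++++++++++++++++++++:+:::+++++#.    ..:++.   
142 :++++++++++++++++++++++++++++++++++++#.     .:+.    
143 ::++++++++++:+:++++:+++++++++++++++++#
[... 1566 characters left out ...]
############++++::::::::++::+++:++++++:..   
172 ############++#####+::::::++++#+#####+##+:+++++:.   
173 ###########+:++++#+++++###++#+#+##+++++++#+#+#+:..  
174 ###########+++++++++++++++++#+++#+#+++++++#+##+:..  
175 ##########++++++++++++###++++++++##++###++#++#+:... 
176 ##########++++++++++++#+#++++#+#+++#+##++#++##:...::
177 ##########+++++++++++++##++++++++++++###++++##+....:
178 ##########+++++++++++++++##++++++++++#+#++++##:.....
179 ##########+:+++++++++++++++#++#+#++++++++#+####:...:
180 ###########+:+++++++++++++++#+++++######+:++##+:....
181 ###########++++++++++++++++++#####+++#+##+#+++#+:+++
lip tip closed [[189.4, 174.2], [182.4, 143.1]] open [[184.0, 174.9], [176.9, 143.9]]
```

The lip's edge now lies over the plate, at top (190.5,174) against a predicted closed (189.4,174). The moment rose to 2.4 N m, so it is at or near the stop. I'll push slightly further to confirm.

```bash
python3 -m handwheel '[{"x":0,"y":0.001,"z":0,"wx":0,"wy":0,"wz":0.006},{"x":0,"y":0.001,"z":0,"wx":0,"wy":0,"wz":0.012},{"x":0,"y":0.002,"z":0,"wx":0,"wy":0,"wz":0.018},{"x":0,"y":0.002,"z":0,"wx":0,"wy":0,"wz":0.02},{"x":0,"y":0.002,"z":0,"wx":0,"wy":0,"wz":0.02}]'; python3 -c "
from h import *
kn()"
```

```text
clock: 19.2
tcp_pos: [0.5876, 0.2838, 0.1029]
tcp_rot: [[0.485, 0.722, 0.494], [0.81, -0.583, 0.057], [0.329, 0.372, -0.868]]
ft_force: [-18.8, -2.3, 10.9]
gripper_width: 0.0099
grip_force: 128.9
t 19.2 phi -41.4 axis pt in casing [ -3.7 112.3  -6.6] F tool [ -7.4  -8.2 -18.9] M tool [ 2.05 -1.96 -2.98] w 0.0099
```

It is at the stop: the moment and grip force rise while the bar holds still. I'll release and back off.

```bash
python3 -m handwheel '[{"x":0,"y":0,"z":0,"wx":0,"wy":0,"wz":0},{"x":0,"y":0,"z":0,"wx":0,"wy":0,"wz":0},{"x":0,"y":0,"z":0,"wx":0,"wy":0,"wz":0},{"x":0,"y":0,"z":0,"wx":0,"wy":0,"wz":0},{"x":0,"y":0,"z":0,"wx":0,"wy":0,"wz":0}]' 0.5; python3 -m handwheel '[{"x":0,"y":0,"z":-0.1,"wx":0,"wy":0,"wz":0},{"x":0,"y":0,"z":-0.25,"wx":0,"wy":0,"wz":0},{"x":0,"y":0,"z":-0.45,"wx":0,"wy":0,"wz":0},{"x":0,"y":0,"z":-0.65,"wx":0,"wy":0,"wz":0},{"x":0,"y":0,"z":-0.8,"wx":0,"wy":0,"wz":0}]'; python3 - <<'E'
from h import *
kn(); print(barfit())
asc('top',143,227,126,184)
E
```

```text
clock: 19.7
tcp_pos: [0.5915, 0.2842, 0.1047]
tcp_rot: [[0.488, 0.716, 0.499], [0.806, -0.589, 0.057], [0.335, 0.374, -0.865]]
ft_force: [-0.4, -0.3, -0.7]
gripper_width: 0.0426
grip_force: 0.0
clock: 20.2
tcp_pos: [0.531, 0.2773, 0.2103]
tcp_rot: [[0.487, 0.716, 0.5], [0.806, -0.589, 0.058], [0.336, 0.374, -0.864]]
ft_force: [0.4, 0.4, 0.3]
gripper_width: 0.0426
grip_force: 0.0
t 20.2 phi -41.8 axis pt in casing [  0.7 112.2 114.8] F tool [ 0.7  0.2 -0. ] M tool [ 0.33 -0.27  0.02] w 0.0426
[(50, np.float64(-118.0), (0, 0)), (45, np.float64(-115.3), (-0.003, 0)), (55, np.float64(-114.3), (0, 0)), (60, np.float64(-113.5), (0, 0)), (40, np.float64(-112.6), (-0.003, 0))]
126 ::::::::::::::::::::::::::::++:::::+:::+::::::::::::++:::+++++:::+++:+++++####++++#+
127 :::::::::::::+++:::::+:::::::+:::::::::++:::::::::::::::+++++++++++#####++++:+++++++
128 :::::::::::::++::::::::::::::::::::::::::::+:+:::::::::+++++############++++++++++++
129 :::::::::::::+::::+:::::::::::+::+:::::::::::::::++++###################++++++++++#+
130 ::::::::::::+:::::++::::::::::::::::::::::++++################
[... 4039 characters left out ...]
::++++++++++++++##+#+++#+#++##+++++++##:.:.                       :.    :#++#
177 ##+:++++:+++++++++++++++#++#+#+####++#+++++++#.                              .:++::+
178 ##::::++:::+++++++++++++###+#####++++#+++++++#.                       :::+####++:::+
179 #+::::++++::+++++++++++++###+##+#+##+++:+++++#+.               .:::#########+#+:::++
180 #+:::::+:+++++++++++++:++++#+++#+######+++++##+.        .:+############+##+####++++#
181 +:::::::::+++++++++++++++++++###############+##:..::################+#+##++###+####+
182 ::::::::::::+++++++++++#########++####+#+################+#####+########+##+##+#####
183 ::::::::::::+++++++:::+###++++#++##+##########+##+#+::##+###++###+##+###############
```

The bar now reads 50 deg, so it has turned about 78 deg to the stop. The lip covers the plate edge at columns 185-190, the plate hasn't moved, and the gripper is open and clear. Handing in.

```bash
python3 -c "
from station import ctrl
print(ctrl.sign_off())"
```

```text
the job is handed in; nothing more can be done
None
```

The 120 x 80 mm plate is seated flush over both pins, the clamp knob is turned clockwise to its stop with the jaw lip over the plate's edge, and the gripper has let go; the job was handed in at about 20 s, after one failed first grasp that moved nothing.

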